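# Seat the loading plate and pass the finished flanges into the outfeed box

## Task

Slide the loading plate along its stand until it drops fully down over both locating pins in front of the outfeed box. Only then put the finished weld flanges lying on the table onto the plate and push every one of them through the sprung flap into the box, so that the flap hangs shut again behind them and the plate is still down on its pins. Leave the hammer, the tape measure and the tube stub where they are.

Things in the scene. Friction and masses are not known exactly. Their poses are not given: they have to be found in the camera images.
- station: fixed stand and outfeed box in one. Axes: y = sliding direction, towards the box (roughly robot's left); x = away from the robot; z up; origin on the table. Grey bed 168 mm (x) by y -174 to 60 mm, top 60 mm above the table. Along both edges white plastic guide rails, 156 mm apart inside, top at 75 mm. Station coordinates in mm are used below
- ledge (a point): middle of the top of the raised ledge on the bed: station (0, -119, 67) mm. The ledge spans y -174 to -64 between the rails, top 7 mm above the bed
- pin_round (a point): tip of the fixed locating pin that takes the plate's round hole: station (62, -14, 66) mm. Pins stand 6 mm above the bed, 1 mm below the ledge; 12 mm in diameter for the lower 2.5 mm, then coned to 6 mm at the tip
- pin_slot (a point): tip of the like pin that takes the plate's slot: station (-34, -14, 66) mm
- home (a point): point on the stand's bed where the plate's origin lies when the plate is fully seated on its pins: station (0, 0, 60) mm; axes as the station
- door (a point): middle of the doorway's outer face at the height of the seated plate's top: station (15, 63, 68) mm; axes as the station (+y points into the box). Doorway 84 mm wide in a 4 mm wall (y 63 to 67), sill at 66 mm, lintel from 118 mm up. A flange pushed until its rear edge is at the doorway's outer face tips in and slides down by itself
- box_in (a point): far, low end of the slide in the box: station (15, 390, 6) mm. The box spans x -60 to 90, y 63 to 400 mm, with 4 mm metal walls and a fixed clear roof (top at 124 mm): the doorway is the only way in. Inside, a slippery plastic slide falls steeply behind the sill, then gently to the far end, where the flanges queue up
- flap (a joint): angle of the aluminium flap that closes the doorway: 80 mm wide, 44 mm high, 3 mm thick, hinged along its top edge 115 mm above the table; 0 = hanging shut, grows to 1.5 rad as it swings into the box; it cannot swing outwards. A light spring (about 0.3 N at the lower edge) shuts it
- plate: loose aluminium plate 150 (x) by 120 (y) by 8 mm, 450 g, origin mid-underside, axes as station. Starts flat on the ledge between the rails, 50 to 110 mm short of home. Round hole 14 mm at (62, -14), slot 20 (x) by 14 at (-34, -14). Over both pins it drops 7 mm to the bed, top then at 68 mm. Dark upright grip bar, 12 (x) by 50 (y) mm, at x -58, y 0, 8 to 36 mm above the underside
- flange1: finished steel weld flange, loose, 120 g: square foot 44 x 44 x 10 mm with a round neck 26 mm in diameter, 16 mm tall, on it (26 mm in all). Origin: centre of the underside; z up through the neck. 4 to 6 of the six are present, standing on the table right of the stand (absent: None); centres at least 65 mm apart, so open the fingers only to about 50 mm to take a neck from above
- flange2: as flange1
- flange3: as flange1
- flange4: as flange1
- flange5: as flange1
- flange6: as flange1
- hammer: claw hammer lying beyond the work, bystander, to be left alone
- tape: yellow tape measure 65 x 36 x 62 mm, bystander, to be left alone
- stub: upright stainless tube stub 48 mm in diameter, 120 mm tall, bystander, to be left alone

How it is judged:
By the outcome, as a careful person would: the job done as asked, in the order asked, and still so for the second after the job is handed in, with the robot touching nothing.
Of flange1, flange2, flange3, flange4, flange5, flange6 only 4 to 6 are there at a start; the rules pass over those that are not, and their reading is None.
At some moment in a run one of flange1, flange2, flange3, flange4, flange5, flange6 may be knocked a few centimetres aside while the robot is not near it.
Once in a run the grip may slacken for a moment while it holds something.
It also fails if it takes over 210 s, if anything falls off the work surface, if the arm or the gripper's body presses on something with over 40 N, if the wrist force passes 120 N, or if a joint passes its speed limit or range.

## Robot

A 6-joint arm with a two-finger parallel gripper is mounted at the origin on the work surface. World frame = base frame: x ahead of the robot, y to its left, z up, the work surface at z = 0. Lengths are in mm, angles in rad, forces in N, time in s.
With the tool pointing down it reaches from about 350 to 975 mm from the base axis. Payload 7.1 kg.
Tool frame: the origin (TCP) lies between the finger pads; the fingertips stand 17 mm ahead of it and the grasp point (between the pads) lies 2 mm behind it; z points along the fingers, y is the line along which they close (so a half turn about z gives the same grasp; the last joint's range is limited). The gripper opens to 88 mm and grips with 3 to 60 N. Pads are 20 mm wide; open, the fingers measure 115 mm over their backs; the gripper's body (75 mm by 178 mm) begins 61 mm behind the grasp point.
Start: joints at [-1.265, 0.423, 1.63, -0, 1.089, -0.019], TCP at [199.467, -592.299, 239.675] pointing down, gripper open.
Joint ranges: [-3, 3], [-0.9, 2.11], [0.09, 2.58], [-1.31, 4.45], [0.11, 2.69], [-2.54, 2.54]. Speed limits (rad/s): [2.39, 2.39, 3.01, 3.14, 3.14, 3.14].

## Interface

Orientations are given as a rotation vector (axis times angle).
In Python, from workcell import ctrl gives the robot as it stands.
- The arm moves only by the shell command python3 jog.py 'ROWS' [OPENING]. ROWS is a JSON list of rows, 1 to 5 of them, each of 6 numbers: dx, dy, dz in mm, then a rotation vector rx, ry, rz in rad; each row shifts and turns the commanded pose from where the row before left it, along the tool's axes as they then stand; what a row does not reach is not made up. A row lasts 1/12 s, in which the tool goes at most 41.7 mm and 0.125 rad, less where a joint would pass 70% of its speed; a pose out of reach is approached as far as the arm can. OPENING is the finger opening in mm, set as the command begins (- or left out keeps the last). The fingers move at their own pace and stop on an object; the grip force is fixed at half the most. Time passes only in rows, so rows that do not move let the fingers close. It prints the time, the measured TCP pose, the force, the opening and the grip force at its end.
- ctrl.get_obs(): the state, without advancing time (a new reading comes with each control period).
- ctrl.get_image(name): name is "scene" or "top" or "wrist"; returns a dict with "img" (420x560x3 uint8, red, green, blue), "fx", "fy", "cx", "cy" (pixels), "R" (3x3) and "t" (3): a world point X has camera coordinates R X + t. Camera axes: x right, y down, z forward; pixel columns grow to the right and rows downward; lengths in mm; the calibration is good to about 2 mm. The wrist camera is an equidistant fisheye: a pixel r from the principal point sees the ray r / f radians off the axis. A picture is of the moment at which its call begins. There is no depth.
- ctrl.close_job(): hands the job in; it is judged then, once.
The state is a dict: "t": time; "qpos": joint angles; "qvel": joint speeds; "joint_torque": joint torques, N m; "ee_pos": TCP position; "orientation": TCP orientation; "ft_force": force on the tool from outside, world axes, zero at the start; "moment": the same for the moment, N m; "width": finger opening in mm; "grasp_force": force on a finger pad.
Only numpy, scipy, OpenCV 4.12 (cv2) and the standard library are available. Lean on these libraries where they do the work, as an engineer would, in place of code of your own. Each camera call takes 0.05 s, during which the arm holds its last target. There are 200 camera calls.

## Working session

There is one attempt and no reset: what is moved stays moved. The work goes in short steps, Python scripts to look and compute and a shell command to move; the robot and the scene stay as the last step left them, time stands still between calls to the robot, and variables do not carry over. Pictures are saved under pics/ and viewed, at most 14 in all, crops included, and the job is handed in when it is done.

```bash
ls; mkdir -p pics; python3 - <<'E'
from workcell import ctrl
import cv2
for n in ("scene","top"):
    d=ctrl.get_image(n); cv2.imwrite(f"pics/{n}0.png",d["img"][:,:,::-1]); print(n,d["fx"],d["cx"],d["cy"],d["R"],d["t"])
print(ctrl.get_obs())
E
```

```text
jog.py
pics
workcell.py
scene 395.1633093945685 268.3466860807248 201.75658203123157 [[ 0.61205952  0.79079395  0.00529872]
 [ 0.52230333 -0.39920372 -0.75354869]
 [-0.59378648  0.46398418 -0.65737075]] [-376.47617221 -206.17270487 1511.41453919]
top 448.37923959660554 286.5085766144659 208.6402451165905 [[ 0.01701628 -0.99966129  0.01969152]
 [-0.9935765  -0.01910978 -0.11153722]
 [ 0.11187574 -0.01766709 -0.99356514]] [  30.48202275  540.53748645 1112.00960839]
{'t': 0.1, 'qpos': array([-1.26497733e+00,  4.23775615e-01,  1.63059883e+00, -2.50063189e-05,
        1.08858538e+00, -1.90034404e-02]), 'qvel': array([-0.00141703,  0.00023962, -0.00344153, -0.00077261,  0.0002012 ,
       -0.00038021]), 'joint_torque': array([-2.06833480e-03, -5.45613456e+01, -2.74324197e+01,  6.45256997e-02,
        1.88631151e-02, -3.10289317e-05]), 'ee_pos': array([ 199.33717042, -591.86242429,  238.97821489]), 'orientation': array([-3.09891495e+00, -5.07789456e-01,  3.41204392e-04]), 'ft_force': array([-0.57389588, -1.19990621, -0.21322687]), 'moment': array([-0.02048701, -0.06101488, -0.03426707]), 'grasp_force': 0.0, 'width': 87.6162848751075}
```

View pics/scene0.png

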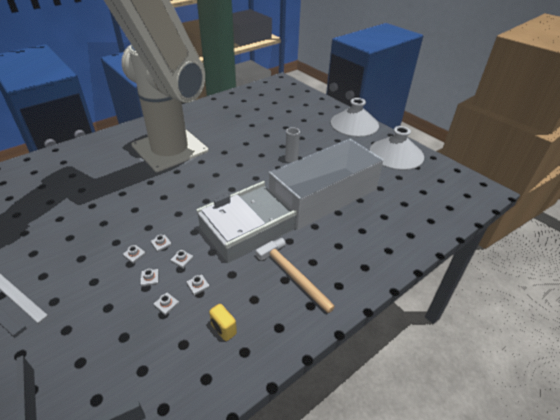

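View pics/top0.png

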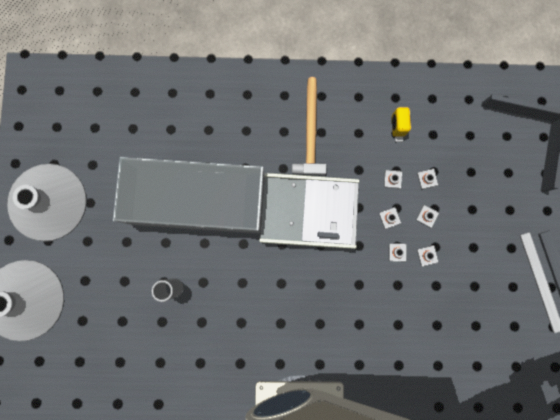

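The scene shows six flanges at right of the stand, in the top view at about (394,179), (428,178), (391,217), (428,215), (398,252) and (428,255). The stand spans (261–357, 175–247), with the bright plate at (303–357, 178–245), its grip bar at (328,236) and the hammer head at (309,170).

```bash
cat > h.py <<'E'
import numpy as np, cv2
from scipy.spatial.transform import Rotation as Ro
from workcell import ctrl
def ray(d,u,v):
    x,y=(u-d["cx"])/d["fx"],(v-d["cy"])/d["fy"]
    if d.get("fish"):
        r=np.hypot(x,y); s=np.sin(r)/r if r>1e-9 else 1; c=np.array([x*s,y*s,np.cos(r)])
    else: c=np.array([x,y,1.])
    R=np.array(d["R"]); return -R.T@np.array(d["t"]), R.T@c
def plane(d,u,v,z):
    o,r=ray(d,u,v); return o+r*(z-o[2])/r[2]
def proj(d,X):
    c=np.array(d["R"])@np.array(X,float)+d["t"]
    if d.get("fish"):
        n=np.hypot(c[0],c[1]); th=np.arctan2(n,c[2]); k=th/n if n>1e-9 else 1/c[2]
        x,y=c[0]*k,c[1]*k
    else: x,y=c[:2]/c[2]
    return d["cx"]+d["fx"]*x, d["cy"]+d["fy"]*y
def tri(views):  # [(d,u,v)..] -> point, residual mm
    A=np.zeros((3,3));b=np.zeros(3);L=[]
    for d,u,v in views:
        o,r=ray(d,u,v); r=r/np.linalg.norm(r); P=np.eye(3)-np.outer(r,r); A+=P;b+=P@o;L.append((o,P))
    X=np.linalg.solve(A,b); return X,[float(np.linalg.norm(P@(X-o))) for o,P in L]
def get(n):
    d=ctrl.get_image(n); d["fish"]=n=="wrist"; return d
def tool():
    o=ctrl.get_obs(); return np.array(o["ee_pos"]),Ro.from_rotvec(o["orientation"]).as_matrix(),o
def blobs(m,lo,hi):
    n,l,s,c=cv2.connectedComponentsWithStats(m.astype(np.uint8)); return [(c[i],s[i]) for i in range(1,n) if lo<s[i][4]<hi]
E
python3 - <<'E'
from h import *
d=get("top"); im=d["img"]
cv2.imwrite("pics/topc.png",cv2.resize(im[160:275,250:450,::-1],None,fx=4,fy=4,interpolation=cv2.INTER_CUBIC))
for u,v in [(394,179),(428,178),(391,217),(428,215),(398,252),(428,255)]: print(plane(d,u,v,20).round(1), im[v-2:v+3,u].tolist())
for u,v in [(357,178),(355,247),(268,175),(261,241)]: print(plane(d,u,v,75).round(1))
w=get("wrist"); print(w["fx"],w["cx"],w["cy"],w["R"],w["t"]); cv2.imwrite("pics/w0.png",w["img"][:,:,::-1])
E
```

```text
[ 624.  -238.2   20. ] [[32, 33, 31], [35, 30, 34], [38, 41, 36], [92, 91, 93], [152, 153, 153]]
[ 628.4 -327.2   20. ] [[54, 55, 54], [39, 40, 38], [46, 47, 48], [84, 85, 85], [136, 138, 138]]
[ 524.5 -229.4   20. ] [[67, 67, 67], [39, 35, 35], [35, 35, 36], [33, 35, 32], [58, 60, 59]]
[ 531.5 -325.4   20. ] [[102, 103, 103], [56, 57, 56], [38, 40, 39], [45, 44, 44], [80, 81, 80]]
[ 435.1 -246.6   20. ] [[68, 68, 67], [39, 38, 39], [32, 33, 32], [38, 41, 40], [74, 75, 74]]
[ 428.8 -323.5   20. ] [[102, 103, 103], [57, 58, 59], [41, 43, 41], [51, 49, 49], [81, 82, 82]]
[ 614.4 -131.9   75. ]
[ 444.2 -126.9   75. ]
[617.4  88.1  75. ]
[454.7 101.5  75. ]
325.19226210127806 278.9186530516789 206.88120636853577 [[ 0.32002791 -0.94740675 -0.00161044]
 [-0.90904053 -0.307546    0.28117748]
 [-0.26688473 -0.08852069 -0.95965443]] [-623.94173597  -35.08973738  389.66539833]
```

View pics/topc.png

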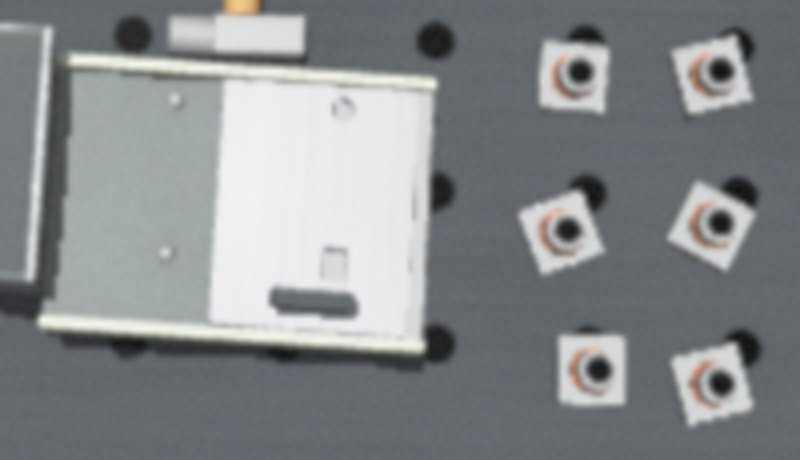

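View pics/w0.png

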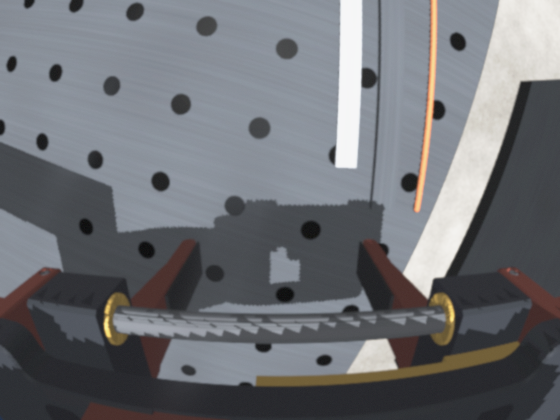

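The top crop shows the pins at crop (176,100) and (166,254), the plate's round hole at (343,108), the slot at (334,263) and the bar spanning (270–357, 302). The wrist view shows only empty table, so I'll compute the station pose and then move over the plate.

```bash
cat >> h.py <<'E'
def go(x,y,z,psi):  # print what it takes from the measured pose: turn, then shift in the turned tool axes
    p,R,o=tool(); cur=np.arctan2(R[1,0],R[0,0]); dps=(psi-cur+np.pi)%(2*np.pi)-np.pi
    tx=np.array([np.cos(psi),np.sin(psi)]); ty=np.array([np.sin(psi),-np.cos(psi)]); d=np.array([x,y])-p[:2]
    print("pos",p.round(1),"psi %.3f tilt %.3f | rz %.3f then dx %.1f dy %.1f dz %.1f"%(cur,np.arccos(-R[2,2]),-dps,d@tx,d@ty,p[2]-z), "n", np.ceil(np.linalg.norm([*d,p[2]-z])/41.7))
E
python3 - <<'E'
from h import *
d=get("top")
f=lambda u,v,z: plane(d,250+u/4,160+v/4,z)
pr,ps=f(176,100,66),f(166,254,66); print("pins",pr,ps,np.linalg.norm(pr-ps))
ho,sl=f(343,108,75),f(334,263,75); print("holes",ho,sl,np.linalg.norm(ho-sl))
ba=f(313,302,103); print("bar",ba)
x=(pr-ps)[:2]; print("yaw of x from pins",np.arctan2(x[1],x[0]), "rails", [ (lambda v:np.arctan2(-v[0],v[1]))(f(*a,75)-f(*b,75)) for a,b in [((66,60),(437,83)),((40,322),(424,350))]])
w=get("wrist"); p,R,o=tool(); c=-np.array(w["R"]).T@w["t"]; print("cam in tool",R.T@(c-p)); print("cam axis in tool",R.T@np.array(w["R"]).T)
th=np.arctan2(x[1],x[0]); go(ba[0],ba[1]-80,260,th+np.pi/2)
E
```

```text
pins [595.21470085  23.32861784  66.        ] [499.33310918  28.02251812  66.        ] 95.99641826607258
holes [590.81448261 -79.36579882  75.        ] [495.01896302 -74.31669828  75.        ] 95.92848893055573
bar [469.49099659 -58.50098109 103.        ]
yaw of x from pins -0.04891612418798736 rails [np.float64(-0.04212935389956508), np.float64(-0.054880045457372996)]
cam in tool [  76.46092163   -0.30959365 -143.64358276]
cam axis in tool [[ 9.76686133e-04 -9.59643546e-01 -2.81217550e-01]
 [ 9.99999348e-01  1.10361093e-03 -2.92967544e-04]
 [ 5.91499176e-04 -2.81217080e-01  9.59643999e-01]]
pos [ 199.4 -592.1  239.4] psi 0.325 tilt 0.001 | rz -1.197 then dx 466.3 dy 247.6 dz -20.6 n 13.0
```

```bash
R='[0,0,0,0,0,-0.12]'; python3 jog.py '[[0,0,0,0,0,-0.12],[0,0,0,0,0,-0.12],[0,0,0,0,0,-0.12],[0,0,0,0,0,-0.12],[0,0,0,0,0,-0.12]]'
python3 jog.py '[[0,0,0,0,0,-0.12],[0,0,0,0,0,-0.12],[0,0,0,0,0,-0.12],[0,0,0,0,0,-0.12],[0,0,0,0,0,-0.12]]'
python3 jog.py '[[35,19,-1,0,0,0],[35,19,-1,0,0,0],[35,19,-1,0,0,0],[35,19,-1,0,0,0],[35,19,-1,0,0,0]]'
python3 jog.py '[[35,19,-1,0,0,0],[35,19,-1,0,0,0],[35,19,-1,0,0,0],[35,19,-1,0,0,0],[35,19,-1,0,0,0]]' 40
python3 jog.py '[[35,19,-1,0,0,0],[35,19,-1,0,0,0],[35,19,-1,0,0,0],[0,0,0,0,0,0],[0,0,0,0,0,0]]'
python3 - <<'E'
from h import *
d=get("wrist"); cv2.imwrite("pics/w1.png",d["img"][:,:,::-1]); go(469.5,-58.5,102,1.522)
import pickle; pickle.dump(d,open("w1.pkl","wb"))
E
```

```text
t: 0.72
ee_pos: [199.5, -592.2, 239.6]
orientation: [-2.807, -1.41, -0.0]
ft_force: [0.5, 0.6, 0.4]
width: 87.5
grasp_force: 0.0
t: 1.13
ee_pos: [199.4, -592.2, 239.6]
orientation: [-2.265, -2.176, -0.0]
ft_force: [-0.9, -0.2, -0.3]
width: 87.8
grasp_force: 0.0
t: 1.55
ee_pos: [302.9, -420.3, 244.7]
orientation: [2.273, 2.169, 0.0]
ft_force: [1.3, -0.9, 0.3]
width: 87.6
grasp_force: 0.0
t: 1.97
ee_pos: [406.0, -249.7, 250.0]
orientation: [2.272, 2.169, 0.0]
ft_force: [0.1, -0.3, 0.7]
width: 57.7
grasp_force: 0.0
t: 2.38
ee_pos: [467.9, -147.5, 252.8]
orientation: [2.267, 2.175, -0.0]
ft_force: [0.1, -0.8, -0.4]
width: 39.7
grasp_force: 0.0
pos [ 467.2 -148.6  252.6] psi 1.527 tilt 0.000 | rz 0.005 then dx 90.1 dy -2.1 dz 150.6 n 5.0
```

View pics/w1.png

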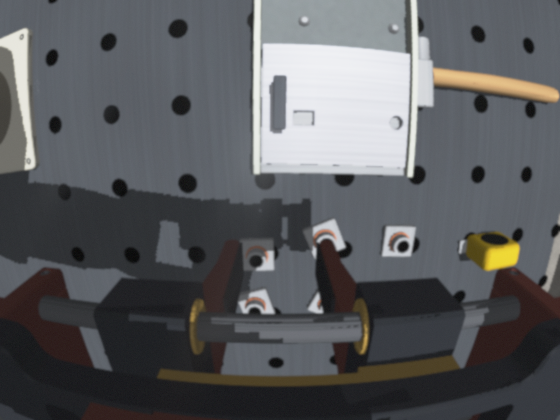

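The wrist view shows the pins at (304,20) and (393,28), the hole at (396,122), the slot at (303,118) and the bar top at (279,76–131). I'll triangulate these with the top view.

```bash
python3 - <<'E'
from h import *
import pickle
d=pickle.load(open("w1.pkl","rb")); t=get("top"); s=np.zeros(0)
g=d["img"].mean(2)
m=(g<75); m[:60]=0;m[140:]=0;m[:,:265]=0;m[:,295:]=0
for c,st in blobs(m,100,2000): print("bar",c,st)
T=lambda u,v:(t,250+u/4,160+v/4)
for n,w,q,z in [("pinr",(304+89,28),(176,100),66),("pins",(304,20),(166,254),66),("hole",(396,122),(343,108),75),("slot",(303,118),(334,263),75),("bar",(279,103),(313,302),103)]:
    X,r=tri([(d,*w),T(*q)]); print(n,"tri",X.round(1),np.round(r,1),"wristplane",plane(d,*w,z).round(1),"top",plane(*T(*q),z).round(1))
E
```

```text
pinr tri [595.5  23.5  61.4] [0.6 0.6] wristplane [593.2  22.5  66. ] top [595.2  23.3  66. ]
pins tri [499.6  28.   64.6] [0.1 0.1] wristplane [499.6  27.6  66. ] top [499.3  28.   66. ]
hole tri [591.3 -79.5  70.8] [0.4 0.4] wristplane [589.5 -79.   75. ] top [590.8 -79.4  75. ]
slot tri [494.7 -74.8  71.2] [0.6 0.6] wristplane [493.7 -74.8  75. ] top [495.  -74.3  75. ]
bar tri [470.5 -59.8  90.3] [0.4 0.4] wristplane [470.8 -60.1 103. ] top [469.5 -58.5 103. ]
```

```bash
python3 jog.py '[[30,0,20,0,0,0.005],[30,0,30,0,0,0],[29.5,-0.4,30,0,0,0],[0,0,30,0,0,0],[0,0,20,0,0,0]]' 36
python3 jog.py '[[0,0,15,0,0,0],[0,0,5,0,0,0],[0,0,0,0,0,0],[0,0,0,0,0,0]]'
python3 - <<'E'
from h import *
d=get("wrist"); cv2.imwrite("pics/w2.png",d["img"][:,:,::-1]); go(471.2,-59.2,102,1.521)
E
```

```text
t: 2.9
ee_pos: [469.4, -60.7, 121.4]
orientation: [-2.276, -2.163, 0.002]
ft_force: [-0.8, 0.2, -1.0]
width: 36.3
grasp_force: 0.0
t: 3.23
ee_pos: [471.1, -61.6, 103.9]
orientation: [2.279, 2.162, 0.0]
ft_force: [-0.8, -0.4, -0.0]
width: 36.3
grasp_force: 0.0
pos [471.6 -61.5 104.4] psi 1.518 tilt 0.001 | rz -0.003 then dx 2.3 dy -0.5 dz 2.4 n 1.0
```

View pics/w2.png

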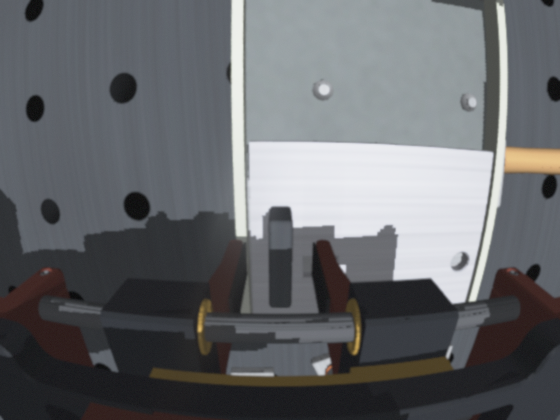

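The bar at (280,207–305) sits centred between the fingers, and the pins are at (322,90) and (469,102). I'll grip.

```bash
python3 jog.py '[[2,0,2,0,0,0],[0,0,0,0,0,0],[0,0,0,0,0,0],[0,0,0,0,0,0],[0,0,0,0,0,0]]' 5
python3 - <<'E'
from h import *
d=get("wrist")
for u,v in [(322,90),(469,102)]:print(plane(d,u,v,66).round(1))
for u,v in [(460,260),(339.5,264)]:print(plane(d,u,v,75).round(1))
m=d["img"].mean(2); cv2.imwrite("pics/w3.png",d["img"][:,:,::-1])
go(475.8,43.2,102,1.521)
E
```

```text
t: 3.7
ee_pos: [471.6, -58.6, 102.0]
orientation: [2.277, 2.164, 0.001]
ft_force: [-1.1, 0.2, 4.2]
width: 11.9
grasp_force: 30.0
[498.9  31.2  66. ]
[591.6  27.   66. ]
[588.6 -73.4  75. ]
[506.2 -68.2  75. ]
pos [471.5 -58.6 102. ] psi 1.520 tilt 0.001 | rz -0.001 then dx 101.9 dy -0.8 dz -0.0 n 3.0
```

```bash
python3 jog.py '[[20,0,0,0,0,0],[20,0,0,0,0,0],[20,0,0,0,0,0],[20,-0.5,0,0,0,0],[14,0,0,0,0,0]]'
python3 jog.py '[[2,0,0,0,0,0],[0,0,0,0,0,0]]'
python3 - <<'E'
from h import *
d=get("wrist"); cv2.imwrite("pics/w4.png",d["img"][100:400,150:560,::-1]);go(475.8,43.2,102,1.521); print(tool()[2]["width"])
E
```

```text
t: 4.17
ee_pos: [475.5, 36.4, 101.6]
orientation: [2.276, 2.165, -0.0]
ft_force: [-0.5, -1.8, 1.1]
width: 11.7
grasp_force: 30.0
t: 4.33
ee_pos: [475.6, 38.0, 101.6]
orientation: [-2.275, -2.166, -0.0]
ft_force: [-0.6, 2.8, 3.0]
width: 11.9
grasp_force: 30.0
pos [475.7  37.6 101.7] psi 1.521 tilt 0.000 | rz -0.000 then dx 5.6 dy -0.2 dz -0.3 n 1.0
11.725674236880478
```

View pics/w4.png

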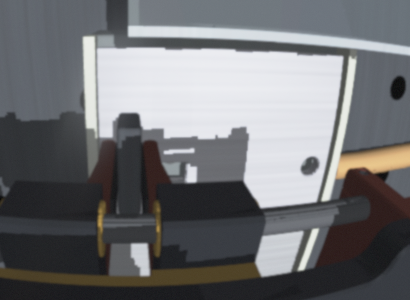

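The plate is nearly home, with the round hole at crop (310,165). Next I move forward in small steps with slight downward pressure.

```bash
python3 jog.py '[[2,0,0,0,0,0],[1,0,0,0,0,0],[0,0,1.5,0,0,0],[0,0,0,0,0,0]]'
python3 jog.py '[[1,0,1,0,0,0],[0,0,0,0,0,0]]'
python3 jog.py '[[1,0,1,0,0,0],[0,0,0,0,0,0]]'
```

```text
t: 4.72
ee_pos: [475.7, 40.0, 100.1]
orientation: [-2.278, -2.163, -0.0]
ft_force: [-1.7, 0.9, 5.6]
width: 11.9
grasp_force: 30.0
t: 4.88
ee_pos: [475.7, 40.8, 99.3]
orientation: [2.278, 2.163, -0.0]
ft_force: [-2.5, -2.6, 8.8]
width: 11.4
grasp_force: 30.0
t: 5.05
ee_pos: [475.7, 41.7, 98.5]
orientation: [2.278, 2.163, -0.001]
ft_force: [-3.8, -3.0, 12.0]
width: 11.7
grasp_force: 30.0
```

```bash
python3 jog.py '[[1,0,0,0,0,0],[0,0,0,0,0,0]]'
python3 jog.py '[[1,0,0,0,0,0],[0,0,0,0,0,0]]'
python3 jog.py '[[1,0,0,0,0,0],[0,0,0,0,0,0]]'
```

```text
t: 5.22
ee_pos: [476.0, 42.9, 98.2]
orientation: [2.279, 2.162, 0.001]
ft_force: [-0.8, 0.7, 2.6]
width: 11.7
grasp_force: 30.0
t: 5.38
ee_pos: [475.8, 44.2, 97.7]
orientation: [-2.277, -2.163, 0.0]
ft_force: [0.9, -0.8, -0.5]
width: 12.0
grasp_force: 30.0
t: 5.55
ee_pos: [475.8, 45.4, 97.7]
orientation: [-2.277, -2.164, 0.001]
ft_force: [0.2, -0.6, -2.4]
width: 11.7
grasp_force: 30.0
```

```bash
python3 jog.py '[[-1,0,1,0,0,0],[0,0,1,0,0,0],[0,0,0,0,0,0]]'
python3 jog.py '[[0,0,1,0,0,0],[0,0,0,0,0,0]]'
python3 jog.py '[[0,0,1,0,0,0],[0,0,0,0,0,0]]'
```

```text
t: 5.8
ee_pos: [476.2, 44.3, 96.0]
orientation: [2.277, 2.164, 0.001]
ft_force: [0.7, -1.2, -0.2]
width: 11.6
grasp_force: 30.0
t: 5.97
ee_pos: [476.3, 44.2, 95.1]
orientation: [2.277, 2.164, 0.001]
ft_force: [0.3, -1.5, 2.2]
width: 11.8
grasp_force: 30.0
t: 6.13
ee_pos: [476.4, 44.2, 94.6]
orientation: [2.277, 2.164, 0.001]
ft_force: [-1.1, -3.0, 9.4]
width: 11.7
grasp_force: 30.0
```

```bash
python3 jog.py '[[0,0,0,0,0,0],[0,0,0,0,0,0],[0,0,0,0,0,0],[0,0,0,0,0,0]]' 34
python3 jog.py '[[0,0,-20,0,0,0],[0,0,-35,0,0,0],[0,0,-35,0,0,0],[-40,0,-35,0,0,0],[-40,0,-35,0,0,0]]'
python3 jog.py '[[-40,0,-10,0,0,0],[0,0,0,0,0,0],[0,0,0,0,0,0]]'
python3 - <<'E'
from h import *
import pickle
d=get("wrist"); t=get("top"); s=get("scene"); pickle.dump((d,t,s),open("v5.pkl","wb"))
a=d["img"][0:300,170:470]; b=cv2.resize(t["img"][160:275,250:375],None,fx=3,fy=3,interpolation=cv2.INTER_CUBIC)
im=np.zeros((400,680,3),np.uint8); im[:300,:300]=a; im[:345,300:675]=b
cv2.imwrite("pics/v5.png",im[:,:,::-1]); go(0,0,0,1.521)
E
```

```text
t: 6.47
ee_pos: [475.6, 44.4, 93.7]
orientation: [-2.277, -2.164, 0.001]
ft_force: [0.2, 0.2, 0.0]
width: 33.0
grasp_force: 0.0
t: 6.88
ee_pos: [472.6, -18.0, 240.4]
orientation: [2.274, 2.168, 0.001]
ft_force: [1.2, -0.6, -0.2]
width: 33.9
grasp_force: 0.0
t: 7.13
ee_pos: [470.8, -59.7, 249.5]
orientation: [2.281, 2.159, 0.002]
ft_force: [-0.1, 0.9, -0.9]
width: 34.2
grasp_force: 0.0
pos [470.1 -57.3 247.9] psi 1.520 tilt 0.002 | rz -0.001 then dx 33.8 dy -472.3 dz 247.9 n 13.0
```

View pics/v5.png

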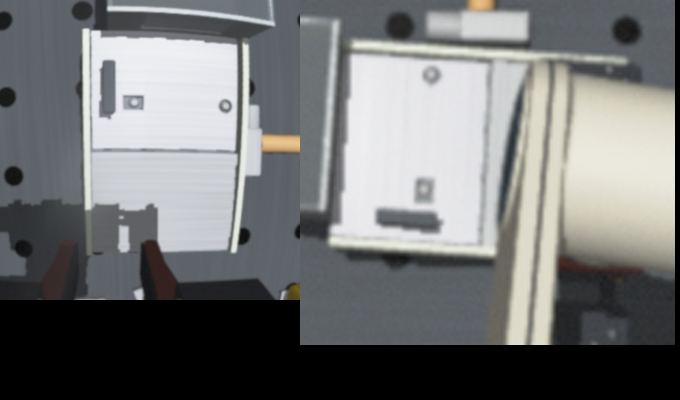

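The pins sit centred in the round hole (crop 225,106) and the slot (133,102). The plate is square and has a clear step behind it at the ledge, so it is seated. Next I look over the flanges.

```bash
python3 jog.py '[[-40,9.5,-1,0,0,0],[-40,9.5,-1,0,0,0],[-40,9.5,-1,0,0,0],[-40,9.5,-1,0,0,0],[-40,9.5,-1,0,0,0]]'
python3 jog.py '[[-40,9.5,-1,0,0,0],[-40,9.5,-1,0,0,0],[-40,9.5,-1,0,0,0],[0,0,0,0,0,0],[0,0,0,0,0,0]]' 50
cat >> h.py <<'E'
def flanges(d,lo=95,verbose=True):
    g=cv2.GaussianBlur(d["img"],(3,3),0).min(2); m=(g>lo).astype(np.uint8); out=[]
    for c in cv2.findContours(m,cv2.RETR_EXTERNAL,cv2.CHAIN_APPROX_NONE)[0]:
        if not 150<cv2.contourArea(c)<6000: continue
        P=np.array([plane(d,*q,10)[:2] for q in c[:,0]],np.float32); (cx,cy),(a,b),an=cv2.minAreaRect(P)
        if not(38<a<56 and 38<b<56): continue
        k=np.zeros_like(m); cv2.drawContours(k,[c],-1,1,-1); mm=(k>0)&(g<62); ys,xs=np.nonzero(mm)
        n=plane(d,xs.mean(),ys.mean(),26)[:2] if len(xs)>5 else None
        out.append(((cx,cy),n,(a,b),np.deg2rad(an)))
        if verbose: print("foot",np.round((cx,cy),1),"neck",None if n is None else n.round(1),"size",np.round((a,b),1),"ang %.2f"%np.deg2rad(an),"px",c[:,0].mean(0).round(),len(xs))
    return out
E
python3 - <<'E'
from h import *
d=get("wrist"); cv2.imwrite("pics/w6.png",d["img"][:,:,::-1]); flanges(d); go(0,0,0,1.521)
E
```

```text
t: 7.7
ee_pos: [508.3, -260.4, 252.7]
orientation: [-2.273, -2.166, 0.001]
ft_force: [0.6, 0.8, -0.4]
width: 34.0
grasp_force: 0.0
t: 8.12
ee_pos: [530.7, -381.7, 254.8]
orientation: [-2.276, -2.162, 0.0]
ft_force: [0.3, 0.6, -0.1]
width: 49.8
grasp_force: 0.0
pos [ 530.4 -380.4  255. ] psi 1.520 tilt 0.003 | rz -0.001 then dx 353.5 dy -548.7 dz 255.0 n 17.0
```

View pics/w6.png

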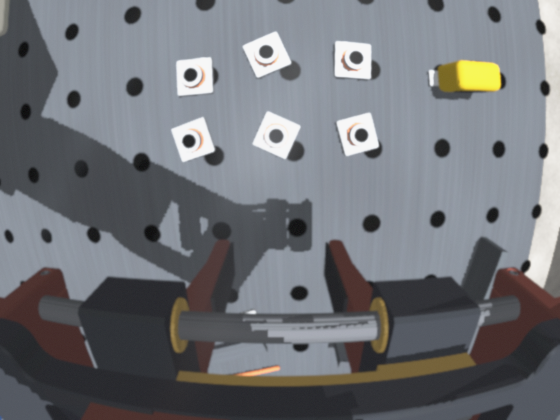

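All six flanges are in clear view: row one at about (195,76), (267,53) and (353,60), row two at (193,139), (277,135) and (358,133). My threshold merged them with the table, so I raise it.

```bash
sed -i 's/lo=95/lo=150/' h.py; python3 - <<'E'
from h import *
d=get("wrist"); f=flanges(d)
t=get("top"); print("top"); flanges(t,120)
go(0,0,0,1.521)
E
```

```text
foot [ 426.2 -326.8] neck [ 426.1 -326.9] size [48.4 48.2] ang 0.25 px [193. 140.] 75
foot [ 628.2 -330.3] neck [ 627.6 -330.7] size [47.3 48.1] ang 0.24 px [358. 135.] 60
foot [ 433.6 -248.9] neck [ 433.8 -249.3] size [48.1 48.2] ang 1.55 px [194.  77.] 74
foot [ 625.6 -239. ] neck None size [48.3 47.4] ang 1.49 px [353.  60.] 0
foot [ 522.4 -229.8] neck None size [47.7 47.5] ang 0.39 px [267.  55.] 0
top
foot [327.  352.1] neck [333.6 334.7] size [55.1 52.8] ang 0.05 px [161. 291.] 16
foot [ 427.7 -325.8] neck [ 427.6 -325.7] size [48.8 48.1] ang 0.26 px [427. 256.] 11
foot [ 434.2 -248. ] neck [ 435. -248.] size [44.1 49.3] ang 1.56 px [398. 252.] 10
foot [ 524.1 -228.6] neck [ 523.7 -229.6] size [48.7 48.4] ang 0.38 px [390. 218.] 9
foot [ 530.1 -327.4] neck [ 530.2 -327.8] size [48.8 47.7] ang 1.08 px [427. 216.] 10
foot [ 629.7 -329.4] neck [ 630.  -329.9] size [48.7 47.9] ang 0.23 px [427. 178.] 10
foot [ 627. -238.] neck [ 626.8 -237.9] size [48.7 48. ] ang 1.49 px [393. 179.] 12
pos [ 530.4 -379.5  255.8] psi 1.522 tilt 0.002 | rz 0.001 then dx 352.6 dy -548.6 dz 255.8 n 17.0
```

```bash
python3 jog.py '[[25.2,-20.5,20,0,0,0],[25.2,-20.5,20,0,0,0],[25.2,-20.5,20,0,0,0],[25.2,-20.5,20,0,0,0],[25.3,-20.7,20,0,0,-0.03]]' 50
python3 jog.py '[[0,0,40,0,0,0],[0,0,30,0,0,0],[0,0,20,0,0,0],[0,0,0,0,0,0]]'
python3 - <<'E'
from h import *
go(434,-248.5,29,1.55)
E
```

```text
t: 8.68
ee_pos: [432.9, -247.6, 156.4]
orientation: [2.242, 2.2, 0.0]
ft_force: [0.2, 0.5, -0.7]
width: 49.6
grasp_force: 0.0
t: 9.02
ee_pos: [431.8, -247.3, 63.9]
orientation: [-2.237, -2.196, 0.002]
ft_force: [-0.2, 0.3, 0.4]
width: 50.1
grasp_force: 0.0
pos [ 431.8 -247.3   63.9] psi 1.552 tilt 0.007 | rz 0.002 then dx -1.1 dy 2.2 dz 34.9 n 1.0
```

```bash
python3 jog.py '[[-1,2,15,0,0,0],[0,0,13,0,0,0],[0,0,7,0,0,0],[0,0,0,0,0,0]]'
python3 jog.py '[[0,0,0,0,0,0],[0,0,0,0,0,0],[0,0,0,0,0,0],[0,0,0,0,0,0]]' 15
python3 jog.py '[[0,0,-40,0,0,0],[0,0,-40,0,0,0],[0,0,-40,0,0,0],[0,0,0,0,0,0]]'
python3 - <<'E'
from h import *
go(548.2,29.6,149,1.521)
E
```

```text
t: 9.35
ee_pos: [435.9, -250.7, 31.8]
orientation: [-2.243, -2.198, 0.0]
ft_force: [-0.4, 0.5, 0.5]
width: 50.2
grasp_force: 0.0
t: 9.68
ee_pos: [436.5, -251.8, 32.7]
orientation: [2.244, 2.197, 0.0]
ft_force: [-0.4, 0.1, -0.5]
width: 26.7
grasp_force: 0.1
t: 10.02
ee_pos: [439.6, -253.7, 158.6]
orientation: [2.237, 2.19, 0.004]
ft_force: [1.2, -1.0, -0.7]
width: 24.9
grasp_force: 30.0
pos [ 439.6 -253.7  158.6] psi 1.550 tilt 0.011 | rz 0.029 then dx 288.4 dy 94.3 dz 9.6 n 8.0
```

```bash
python3 jog.py '[[36,12,1,0,0,0.006],[36,12,1,0,0,0.006],[36,12,1,0,0,0.006],[36,12,1,0,0,0.006],[36,12,1,0,0,0.005]]'
python3 jog.py '[[36,11,1,0,0,0],[36,11,1,0,0,0],[35,11,2,0,0,0],[0,0,0,0,0,0],[0,0,0,0,0,0]]'
python3 jog.py '[[0,0,0,0,0,0],[0,0,0,0,0,0]]'
python3 - <<'E'
from h import *
o=tool()[2]; print(o["width"],o["grasp_force"],tool()[1].round(3).tolist()); go(548.2,29.6,102,1.521); go(550.8,81.5,102,1.521)
E
```

```text
t: 10.43
ee_pos: [502.1, -72.1, 146.9]
orientation: [2.277, 2.164, 0.0]
ft_force: [1.3, -0.4, -1.4]
width: 25.1
grasp_force: 30.0
t: 10.85
ee_pos: [540.4, 33.2, 142.5]
orientation: [-2.272, -2.169, 0.0]
ft_force: [0.2, -0.1, -1.2]
width: 24.9
grasp_force: 30.0
t: 11.02
ee_pos: [539.6, 30.6, 142.7]
orientation: [-2.277, -2.164, 0.001]
ft_force: [-0.6, -0.9, -1.1]
width: 24.8
grasp_force: 30.0
24.837225457615865 29.999300837516785 [[0.051, 0.999, -0.001], [0.999, -0.051, -0.0], [-0.0, -0.001, -1.0]]
pos [539.6  30.6 142.7] psi 1.520 tilt 0.001 | rz -0.001 then dx -0.5 dy 8.6 dz 40.7 n 1.0
pos [539.6  30.6 142.7] psi 1.520 tilt 0.001 | rz -0.001 then dx 51.4 dy 8.6 dz 40.7 n 2.0
```

```bash
python3 jog.py '[[25,4,0,0,0,0],[23,4.5,10,0,0,0],[0,0,15,0,0,0],[0,0,9,0,0,0],[0,0,3,0,0,0]]'
python3 jog.py '[[0,0,0,0,0,0],[0,0,0,0,0,0]]'
python3 - <<'E'
from h import *
go(550.8,78.5,101,1.521)
d=get("wrist"); cv2.imwrite("pics/w7.png",d["img"][:,:,::-1])
E
```

```text
t: 11.43
ee_pos: [549.8, 77.8, 104.4]
orientation: [-2.276, -2.163, 0.004]
ft_force: [0.4, -0.2, -1.3]
width: 24.8
grasp_force: 30.0
t: 11.6
ee_pos: [551.1, 78.0, 106.0]
orientation: [-2.278, -2.163, 0.001]
ft_force: [0.1, -0.7, -1.0]
width: 25.1
grasp_force: 30.0
pos [551.1  78.  106. ] psi 1.519 tilt 0.000 | rz -0.002 then dx 0.4 dy -0.3 dz 5.0 n 1.0
```

View pics/w7.png

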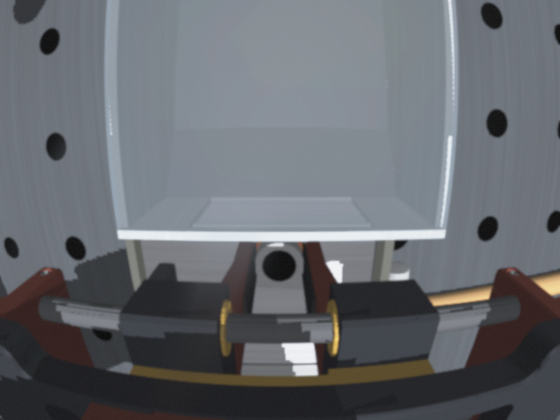

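The flange's neck, at (279,262), is held squarely in front of the flap, which spans (200–365, 200–225). I lower it to the plate.

```bash
python3 jog.py '[[0,0,3,0,0,0],[0,0,0,0,0,0]]'
python3 jog.py '[[0,0,1.5,0,0,0],[0,0,0,0,0,0]]'
python3 jog.py '[[0,0,1,0,0,0],[0,0,0,0,0,0]]'
```

```text
t: 11.82
ee_pos: [551.4, 78.7, 103.1]
orientation: [2.277, 2.164, 0.001]
ft_force: [0.0, 0.3, 0.5]
width: 25.1
grasp_force: 30.0
t: 11.98
ee_pos: [551.5, 79.0, 101.6]
orientation: [2.276, 2.165, 0.001]
ft_force: [-0.8, -0.5, 0.1]
width: 25.0
grasp_force: 30.0
t: 12.15
ee_pos: [551.9, 79.2, 101.1]
orientation: [2.276, 2.165, 0.002]
ft_force: [0.0, -0.9, 4.9]
width: 24.9
grasp_force: 30.0
```

```bash
python3 jog.py '[[0,0,0,0,0,0],[0,0,0,0,0,0],[0,0,-25,0,0,0],[0,0,-30,0,0,0],[-38,0,-15,0,0,0]]' 50
python3 jog.py '[[-38,0,-14,0,0,0],[-38,0,-14,0,0,0],[-38,0,-14,0,0,0],[-38,0,-14,0,0,0],[-38,0,-14,0,0,0]]'
python3 jog.py '[[-38,0,-14,0,0,0],[-38,0,0,0,0,0],[-38,0,0,0,0,0],[-38,0,0,0,0,0],[-38,0,0,0,0,0]]'
python3 jog.py '[[-38,0,0,0,0,0],[0,0,0,0,0,0],[0,0,0,0,0,0]]'
python3 - <<'E'
from h import *
flanges(get("wrist")); print("top"); flanges(get("top"),120);  go(427,-326,29,1.82)
E
```

```text
t: 12.57
ee_pos: [551.0, 44.8, 172.8]
orientation: [2.271, 2.169, 0.005]
ft_force: [1.7, -0.7, -0.3]
width: 49.7
grasp_force: 0.0
t: 12.98
ee_pos: [539.3, -150.2, 241.1]
orientation: [-2.276, -2.165, -0.0]
ft_force: [1.6, -0.1, -0.2]
width: 50.2
grasp_force: 0.0
t: 13.4
ee_pos: [529.8, -340.2, 254.3]
orientation: [-2.276, -2.165, -0.0]
ft_force: [0.3, -0.5, 0.8]
width: 49.6
grasp_force: 0.0
t: 13.65
ee_pos: [527.7, -378.0, 253.7]
orientation: [-2.279, -2.161, 0.0]
ft_force: [0.5, 0.1, 0.3]
width: 49.6
grasp_force: 0.0
foot [ 426.1 -327. ] neck [ 426.2 -327. ] size [48.5 48.7] ang 0.25 px [194. 142.] 80
foot [ 628.2 -330.2] neck [ 627.8 -330.8] size [47.5 48.5] ang 0.25 px [360. 136.] 62
foot [ 624.8 -238.9] neck None size [47.6 47. ] ang 1.50 px [355.  61.] 0
foot [ 522.5 -229.6] neck None size [47.7 48. ] ang 0.37 px [269.  56.] 0
top
foot [327.  352.1] neck [333.1 334.6] size [55.1 52.8] ang 0.05 px [161. 291.] 17
foot [ 427.7 -325.7] neck [ 427.6 -325.7] size [48.8 48.3] ang 0.26 px [427. 256.] 11
foot [ 523.9 -228.6] neck [ 523.7 -229.6] size [49.  48.5] ang 0.37 px [390. 218.] 9
foot [ 530.  -327.4] neck [ 530.2 -327.8] size [48.5 48.2] ang 1.09 px [427. 216.] 10
foot [ 629.7 -329.1] neck [ 629.7 -329.5] size [48.7 48.4] ang 0.24 px [427. 178.] 9
foot [ 627.  -237.9] neck [ 626.8 -237.9] size [48.9 48. ] ang 1.49 px [393. 179.] 12
pos [ 528.1 -375.6  253.8] psi 1.521 tilt 0.001 | rz -0.299 then dx 73.0 dy -85.7 dz 224.8 n 7.0
```

```bash
python3 jog.py '[[0,0,20,0,0,-0.1],[0,0,30,0,0,-0.1],[0,0,30,0,0,-0.1],[24,-28,20,0,0,0],[24,-28,20,0,0,0]]' 50
python3 jog.py '[[25,-29.7,20,0,0,0],[0,0,30,0,0,0],[0,0,15,0,0,0],[0,0,0,0,0,0],[0,0,0,0,0,0]]'
python3 - <<'E'
from h import *
go(427,-326,29,1.82)
E
```

```text
t: 14.17
ee_pos: [462.8, -341.8, 133.0]
orientation: [-1.923, -2.484, -0.0]
ft_force: [0.3, -0.4, -1.0]
width: 50.2
grasp_force: 0.0
t: 14.58
ee_pos: [429.6, -326.5, 70.5]
orientation: [-1.924, -2.481, -0.0]
ft_force: [0.6, -0.2, -0.3]
width: 50.1
grasp_force: 0.0
pos [ 429.6 -326.5   70.5] psi 1.822 tilt 0.001 | rz 0.002 then dx 1.1 dy -2.3 dz 41.5 n 1.0
```

```bash
python3 jog.py '[[1,-2,20,0,0,0],[0,0,15,0,0,0],[0,0,6,0,0,0],[0,0,0,0,0,0],[0,0,0,0,0,0]]'
python3 jog.py '[[0,0,0,0,0,0],[0,0,0,0,0,0],[0,0,0,0,0,0],[0,0,0,0,0,0]]' 15
python3 jog.py '[[0,0,-40,0,0,0],[0,0,-40,0,0,0],[0,0,-40,0,0,0.1],[0,0,0,0,0,0.1],[0,0,0,0,0,0.1]]'
python3 jog.py '[[35.5,10.3,0,0,0,0],[35.5,10.3,0,0,0,0],[35.5,10.3,0,0,0,0],[35.5,10.3,0,0,0,0],[35.5,10.3,0,0,0,0]]'
python3 jog.py '[[35.5,10.3,0,0,0,0],[35.5,10.3,0,0,0,0],[35.5,10.3,0,0,0,0],[30,10.3,0,0,0,0],[0,0,0,0,0,0]]'
python3 jog.py '[[0,0,0,0,0,0],[0,0,0,0,0,0]]'
python3 - <<'E'
from h import *
go(548,24.6,102,1.521); go(550.8,81.5,102,1.521)
E
```

```text
t: 15.0
ee_pos: [428.0, -327.5, 30.5]
orientation: [1.926, 2.481, 0.0]
ft_force: [-0.7, -0.3, -0.6]
width: 49.9
grasp_force: 0.0
t: 15.33
ee_pos: [427.5, -327.6, 30.2]
orientation: [1.927, 2.48, -0.0]
ft_force: [-1.2, -0.2, 1.0]
width: 26.6
grasp_force: 0.1
t: 15.75
ee_pos: [428.6, -328.5, 152.6]
orientation: [2.277, 2.156, 0.001]
ft_force: [0.3, 0.7, -0.3]
width: 26.1
grasp_force: 3.0
t: 16.17
ee_pos: [487.6, -151.1, 149.7]
orientation: [-2.277, -2.164, 0.0]
ft_force: [1.1, 0.8, -2.3]
width: 24.9
grasp_force: 30.0
t: 16.58
ee_pos: [537.4, -14.0, 149.9]
orientation: [2.272, 2.169, 0.003]
ft_force: [0.1, 0.5, -1.0]
width: 24.9
grasp_force: 30.0
t: 16.75
ee_pos: [535.0, -18.5, 149.4]
orientation: [-2.275, -2.166, 0.001]
ft_force: [0.5, 0.2, -1.4]
width: 25.0
grasp_force: 30.0
pos [535.  -18.5 149.4] psi 1.522 tilt 0.001 | rz 0.001 then dx 43.7 dy 10.9 dz 47.4 n 2.0
pos [535.  -18.5 149.4] psi 1.522 tilt 0.001 | rz 0.001 then dx 100.6 dy 10.8 dz 47.4 n 3.0
```

```bash
python3 jog.py '[[20,5,0,0,0,0],[23,6,0,0,0,0],[0,0,20,0,0,0],[0,0,15,0,0,0],[0,0,8,0,0,0]]'
python3 jog.py '[[0,0,2,0,0,0],[0,0,0,0,0,0],[0,0,0,0,0,0]]'
python3 jog.py '[[0,0,2,0,0,0],[0,0,0,0,0,0]]'
python3 - <<'E'
from h import *
d=get("wrist"); cv2.imwrite("pics/w8.png",d["img"][150:400,100:460,::-1]); go(550.8,81.5,99,1.521)
E
```

```text
t: 17.17
ee_pos: [547.4, 22.9, 105.2]
orientation: [-2.277, -2.163, 0.003]
ft_force: [-0.1, -0.8, 0.8]
width: 24.8
grasp_force: 30.0
t: 17.42
ee_pos: [548.8, 23.3, 105.0]
orientation: [2.277, 2.164, 0.0]
ft_force: [0.0, 0.2, -1.2]
width: 24.8
grasp_force: 30.0
t: 17.58
ee_pos: [549.0, 23.8, 103.1]
orientation: [2.276, 2.164, 0.001]
ft_force: [-0.2, 0.2, 0.1]
width: 25.1
grasp_force: 30.0
pos [549.   23.9 103.1] psi 1.521 tilt 0.001 | rz -0.000 then dx 57.7 dy -1.1 dz 4.1 n 2.0
```

View pics/w8.png

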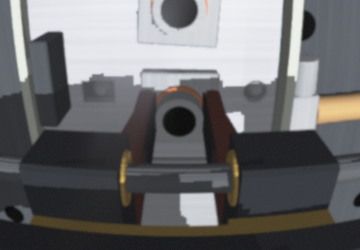

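The held flange (crop 180,120) is level and directly behind the placed one (crop 180,20). I lower it to contact and push.

```bash
python3 jog.py '[[0,0,2,0,0,0],[0,0,0,0,0,0]]'
python3 jog.py '[[0,0,1.5,0,0,0],[0,0,0,0,0,0]]'
python3 jog.py '[[0,0,1,0,0,0],[0,0,0,0,0,0]]'
```

```text
t: 17.8
ee_pos: [549.2, 24.0, 101.1]
orientation: [2.275, 2.165, 0.002]
ft_force: [0.8, 0.3, 1.5]
width: 25.2
grasp_force: 30.0
t: 17.97
ee_pos: [549.4, 24.1, 99.8]
orientation: [2.275, 2.165, 0.002]
ft_force: [-0.2, 0.2, 4.6]
width: 25.3
grasp_force: 30.0
t: 18.13
ee_pos: [549.5, 24.1, 98.9]
orientation: [2.275, 2.165, 0.002]
ft_force: [-0.4, 0.1, 5.3]
width: 24.9
grasp_force: 30.0
```

```bash
python3 jog.py '[[0,0,-1.5,0,0,0],[15,-0.5,0,0,0,0],[15,-0.5,0,0,0,0],[12,0,0,0,0,0],[8,0,0,0,0,0]]'
python3 jog.py '[[6,0,0,0,0,0],[3,0,0,0,0,0],[0,0,0,0,0,0],[0,0,0,0,0,0]]'
python3 - <<'E'
from h import *
d=get("wrist"); cv2.imwrite("pics/w9.png",d["img"][0:330,80:480,::-1]); go(550.8,82.5,99,1.521); print(tool()[2]["ft_force"])
E
```

```text
t: 18.55
ee_pos: [550.0, 75.1, 99.5]
orientation: [-2.275, -2.166, 0.0]
ft_force: [1.4, 0.5, -1.7]
width: 24.9
grasp_force: 30.0
t: 18.88
ee_pos: [550.5, 82.9, 99.5]
orientation: [-2.276, -2.165, 0.0]
ft_force: [1.7, 0.2, -0.5]
width: 25.0
grasp_force: 30.0
pos [550.5  82.7  99.5] psi 1.521 tilt 0.000 | rz -0.000 then dx -0.2 dy 0.3 dz 0.5 n 1.0
[ 0.32216565 -0.4391583  -2.25366402]
```

View pics/w9.png

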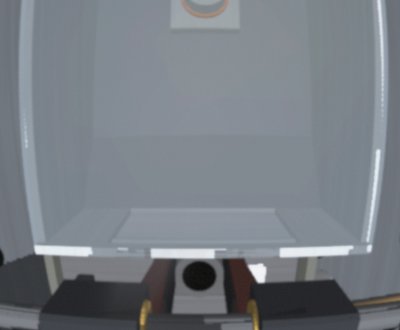

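The first flange is far down in the box (crop 205,10), and the flap hangs shut. I release flange 2 here and repeat the cycle.

```bash
python3 jog.py '[[0,0,0.8,0,0,0],[0,0,0,0,0,0],[0,0,0,0,0,0],[0,0,-25,0,0,0],[0,0,-30,0,0,0]]' 50
python3 jog.py '[[-38,0,-15,0,0,0],[-38,0,-14,0,0,0],[-38,0,-14,0,0,0],[-38,0,-14,0,0,0],[-38,0,-14,0,0,0]]'
python3 jog.py '[[-38,0,-14,0,0,0],[-38,0,-14,0,0,0],[-38,0,0,0,0,0],[-38,0,0,0,0,0],[-38,0,0,0,0,0]]'
python3 jog.py '[[-38,0,0,0,0,0],[-38,0,0,0,0,0],[0,0,0,0,0,0],[0,0,0,0,0,0]]'
python3 - <<'E'
from h import *
flanges(get("wrist")); print("top"); flanges(get("top"),120);  go(530,-327.5,29,1.08)
E
```

```text
t: 19.35
ee_pos: [548.9, 82.5, 152.4]
orientation: [-2.275, -2.163, 0.006]
ft_force: [-0.1, -0.6, 0.8]
width: 49.6
grasp_force: 0.0
t: 19.77
ee_pos: [540.7, -108.5, 225.8]
orientation: [2.276, 2.165, 0.0]
ft_force: [0.8, -0.4, -0.6]
width: 49.7
grasp_force: 0.0
t: 20.18
ee_pos: [531.1, -298.7, 253.4]
orientation: [2.276, 2.164, 0.0]
ft_force: [-0.0, 0.2, -0.4]
width: 50.0
grasp_force: 0.0
t: 20.52
ee_pos: [527.0, -374.3, 252.4]
orientation: [-2.28, -2.161, -0.0]
ft_force: [-0.1, 0.8, 0.7]
width: 49.8
grasp_force: 0.0
foot [ 628.2 -330.3] neck [ 627.5 -330.8] size [47.5 48.6] ang 0.24 px [361. 139.] 64
foot [ 624.8 -238.7] neck None size [47.8 47.2] ang 1.49 px [356.  64.] 0
foot [ 522.5 -229.8] neck None size [47.8 47.9] ang 0.38 px [269.  59.] 0
top
foot [327.  352.1] neck [333.8 334.5] size [55.1 52.8] ang 0.05 px [161. 291.] 15
foot [ 523.9 -228.6] neck [ 523.7 -229.6] size [49.  48.5] ang 0.37 px [390. 218.] 9
foot [ 529.9 -327.4] neck [ 530.  -327.4] size [48.5 48.3] ang 1.09 px [427. 216.] 11
foot [ 629.7 -329.1] neck [ 630.  -329.9] size [48.7 48.4] ang 0.24 px [427. 178.] 10
foot [ 627. -238.] neck [ 626.8 -237.9] size [48.9 48.3] ang 1.48 px [393. 179.] 12
pos [ 527.4 -371.9  252.5] psi 1.520 tilt 0.001 | rz 0.440 then dx 40.3 dy -18.6 dz 223.5 n 6.0
```

```bash
python3 jog.py '[[0,0,30,0,0,0.11],[0,0,30,0,0,0.11],[0,0,30,0,0,0.11],[0,0,30,0,0,0.11],[20,-9,20,0,0,0]]' 50
python3 jog.py '[[20,-9.6,20,0,0,0],[0,0,15,0,0,0],[0,0,10,0,0,0],[0,0,0,0,0,0],[0,0,0,0,0,0]]'
python3 - <<'E'
from h import *
go(529.5,-328,29,1.08)
E
```

```text
t: 21.03
ee_pos: [528.8, -350.6, 110.6]
orientation: [-2.698, -1.608, 0.001]
ft_force: [-1.3, -0.1, -0.3]
width: 50.1
grasp_force: 0.0
t: 21.45
ee_pos: [530.6, -328.0, 68.0]
orientation: [-2.693, -1.617, 0.0]
ft_force: [-0.6, -0.1, -0.2]
width: 49.8
grasp_force: 0.0
pos [ 530.6 -328.    68. ] psi 1.082 tilt 0.000 | rz 0.002 then dx -0.5 dy -0.9 dz 39.0 n 1.0
```

```bash
python3 jog.py '[[-0.5,-1,20,0,0,0],[0,0,13,0,0,0],[0,0,6,0,0,0],[0,0,0,0,0,0],[0,0,0,0,0,0]]'
python3 jog.py '[[0,0,0,0,0,0],[0,0,0,0,0,0],[0,0,0,0,0,0],[0,0,0,0,0,0]]' 15
python3 jog.py '[[0,0,-40,0,0,0],[0,0,-40,0,0,-0.11],[0,0,-40,0,0,-0.11],[0,0,0,0,0,-0.11],[0,0,0,0,0,-0.11]]'
python3 jog.py '[[36,0,0,0,0,0],[36,0,0,0,0,0],[36,0,0,0,0,0],[36,0,0,0,0,0],[36,0,0,0,0,0]]'
python3 jog.py '[[36,0,0,0,0,0],[36,0,0,0,0,0],[36,0,0,0,0,0],[30,0,0,0,0,0],[0,0,0,0,0,0]]'
python3 jog.py '[[0,0,0,0,0,0],[0,0,0,0,0,0]]'
python3 - <<'E'
from h import *
go(549,23,102,1.521)
E
```

```text
t: 21.87
ee_pos: [529.1, -328.6, 28.9]
orientation: [-2.694, -1.616, 0.0]
ft_force: [-0.4, -0.2, 0.2]
width: 50.4
grasp_force: 0.0
t: 22.2
ee_pos: [529.4, -328.5, 29.3]
orientation: [2.693, 1.616, 0.001]
ft_force: [0.2, 0.4, -0.5]
width: 26.6
grasp_force: 0.0
t: 22.62
ee_pos: [530.7, -329.4, 152.3]
orientation: [2.266, 2.167, 0.002]
ft_force: [-0.0, 0.8, -2.0]
width: 24.9
grasp_force: 30.0
t: 23.03
ee_pos: [537.7, -147.1, 148.9]
orientation: [2.277, 2.165, 0.0]
ft_force: [0.7, 0.3, -1.3]
width: 25.4
grasp_force: 30.0
t: 23.45
ee_pos: [544.8, -6.3, 148.9]
orientation: [-2.272, -2.169, -0.001]
ft_force: [-1.0, -0.8, -0.7]
width: 25.1
grasp_force: 30.0
t: 23.62
ee_pos: [544.9, -11.0, 148.8]
orientation: [2.275, 2.166, -0.0]
ft_force: [-0.3, -0.3, -1.8]
width: 25.0
grasp_force: 30.0
pos [544.9 -11.  148.8] psi 1.522 tilt 0.000 | rz 0.001 then dx 34.1 dy 2.4 dz 46.8 n 2.0
```

```bash
python3 jog.py '[[17,1,0,0,0,0],[17,1.5,5,0,0,0],[0,0,20,0,0,0],[0,0,15,0,0,0],[0,0,8,0,0,0]]'
python3 jog.py '[[0,0,0,0,0,0],[0,0,0,0,0,0]]'
python3 jog.py '[[0,0,2,0,0,0],[0,0,0,0,0,0]]'
python3 jog.py '[[0,0,1,0,0,0],[0,0,0,0,0,0]]'
python3 jog.py '[[0,0,1,0,0,0],[0,0,0,0,0,0]]'
```

```text
t: 24.03
ee_pos: [548.4, 21.8, 99.3]
orientation: [-2.277, -2.163, 0.002]
ft_force: [0.2, 0.1, -1.3]
width: 25.2
grasp_force: 30.0
t: 24.2
ee_pos: [549.1, 22.1, 100.6]
orientation: [-2.278, -2.163, 0.001]
ft_force: [-0.2, -0.0, -0.9]
width: 25.2
grasp_force: 30.0
t: 24.37
ee_pos: [549.7, 22.7, 99.4]
orientation: [2.276, 2.164, 0.001]
ft_force: [0.3, -0.3, -1.3]
width: 25.0
grasp_force: 30.0
t: 24.53
ee_pos: [549.4, 23.0, 98.2]
orientation: [2.276, 2.165, 0.001]
ft_force: [0.2, 0.9, -1.0]
width: 25.4
grasp_force: 30.0
t: 24.7
ee_pos: [549.8, 23.1, 97.5]
orientation: [2.275, 2.165, 0.002]
ft_force: [0.1, 0.0, 4.4]
width: 25.2
grasp_force: 30.0
```

```bash
python3 jog.py '[[0,0,-1.5,0,0,0],[15,-0.2,0,0,0,0],[15,-0.2,0,0,0,0],[12,0,0,0,0,0],[9,0,0,0,0,0]]'
python3 jog.py '[[6,0,0,0,0,0],[3,0,0,0,0,0],[0,0,0,0,0,0],[0,0,0,0,0,0]]'
python3 - <<'E'
from h import *
d=get("wrist"); cv2.imwrite("pics/w10.png",d["img"][:,:,::-1]); go(550.8,83,98,1.521)
E
python3 jog.py '[[0,0,0.8,0,0,0],[0,0,0,0,0,0],[0,0,0,0,0,0],[0,0,-25,0,0,0],[0,0,-30,0,0,0]]' 50
python3 jog.py '[[-38,0,-15,0,0,0],[-38,0,-14,0,0,0],[-38,0,-14,0,0,0],[-38,0,-14,0,0,0],[-38,0,-14,0,0,0]]'
python3 jog.py '[[-38,0,-14,0,0,0],[-38,0,-14,0,0,0],[-38,0,0,0,0,0],[-38,0,0,0,0,0],[-38,0,0,0,0,0]]'
python3 jog.py '[[-38,0,0,0,0,0],[-38,0,0,0,0,0],[0,0,0,0,0,0],[0,0,0,0,0,0]]'
python3 - <<'E'
from h import *
flanges(get("wrist")); print("top"); flanges(get("top"),120);  go(629.3,-330,29,1.81)
E
```

```text
t: 25.12
ee_pos: [551.3, 75.1, 98.2]
orientation: [-2.276, -2.166, 0.0]
ft_force: [-0.7, 0.1, -1.3]
width: 25.2
grasp_force: 30.0
t: 25.45
ee_pos: [551.7, 83.0, 98.2]
orientation: [-2.276, -2.166, 0.0]
ft_force: [0.3, 0.5, -1.3]
width: 25.4
grasp_force: 30.0
pos [551.7  82.8  98.2] psi 1.521 tilt 0.000 | rz -0.000 then dx 0.2 dy -0.9 dz 0.2 n 1.0
t: 25.92
ee_pos: [550.1, 82.5, 151.1]
orientation: [-2.275, -2.163, 0.007]
ft_force: [-0.2, -0.1, -0.1]
width: 49.5
grasp_force: 0.0
t: 26.33
ee_pos: [541.9, -108.5, 224.5]
orientation: [2.276, 2.165, 0.0]
ft_force: [0.4, -0.5, 0.2]
width: 50.4
grasp_force: 0.0
t: 26.75
ee_pos: [532.3, -298.7, 252.1]
orientation: [2.276, 2.164, 0.001]
ft_force: [0.7, 0.6, -0.0]
width: 50.0
grasp_force: 0.0
t: 27.08
ee_pos: [528.3, -374.3, 251.1]
orientation: [-2.28, -2.161, -0.0]
ft_force: [0.4, 0.7, -0.1]
width: 50.1
grasp_force: 0.0
foot [ 628.3 -330.3] neck [ 627.7 -330.9] size [47.6 48.6] ang 0.24 px [360. 139.] 61
foot [ 625.2 -238.9] neck None size [48.3 48. ] ang 1.50 px [355.  64.] 0
foot [ 522.5 -229.7] neck None size [48.6 48.3] ang 0.39 px [268.  59.] 0
top
foot [327.  352.1] neck [333.1 334.6] size [55.1 52.8] ang 0.05 px [161. 291.] 17
foot [ 523.9 -228.6] neck [ 523.7 -229.6] size [49.  48.5] ang 0.37 px [390. 218.] 9
foot [ 629.7 -329.2] neck [ 629.7 -329.5] size [49.2 48.4] ang 0.26 px [427. 178.] 9
foot [ 627.1 -238.1] neck [ 626.8 -237.9] size [47.5 50. ] ang 1.56 px [393. 179.] 12
pos [ 528.6 -371.9  251.2] psi 1.520 tilt 0.001 | rz -0.290 then dx 16.8 dy 107.7 dz 222.2 n 6.0
```

```bash
python3 jog.py '[[0,0,30,0,0,-0.1],[0,0,30,0,0,-0.1],[0,0,30,0,0,-0.09],[4.2,27,15,0,0,0],[4.2,27,15,0,0,0]]' 50
python3 jog.py '[[4.2,27,20,0,0,0],[4.2,26.7,20,0,0,0],[0,0,20,0,0,0],[0,0,0,0,0,0],[0,0,0,0,0,0]]'
python3 - <<'E'
from h import *
go(629,-330,29,1.81)
E
```

```text
t: 27.6
ee_pos: [578.7, -349.5, 129.9]
orientation: [-1.938, -2.469, 0.0]
ft_force: [1.0, -0.2, 0.6]
width: 49.8
grasp_force: 0.0
t: 28.02
ee_pos: [628.9, -328.3, 70.5]
orientation: [-1.935, -2.471, 0.001]
ft_force: [-0.3, 0.0, 0.4]
width: 50.1
grasp_force: 0.0
pos [ 628.9 -328.3   70.5] psi 1.813 tilt 0.003 | rz 0.003 then dx -1.7 dy -0.3 dz 41.5 n 1.0
```

```bash
python3 jog.py '[[-1.5,0,20,0,0,0],[0,0,15,0,0,0],[0,0,6,0,0,0],[0,0,0,0,0,0],[0,0,0,0,0,0]]'
python3 jog.py '[[0,0,0,0,0,0],[0,0,0,0,0,0],[0,0,0,0,0,0],[0,0,0,0,0,0],[0,0,0,0,0,0]]' 15
python3 jog.py '[[0,0,-40,0,0,0],[0,0,-40,0,0,0],[0,0,-40,0,0,0.1],[0,0,0,0,0,0.1],[0,0,0,0,0,0.09]]'
python3 jog.py '[[36,-10.8,0,0,0,0],[36,-10.8,0,0,0,0],[36,-10.8,0,0,0,0],[36,-10.8,0,0,0,0],[36,-10.8,0,0,0,0]]'
python3 jog.py '[[36,-10.8,0,0,0,0],[36,-10.8,0,0,0,0],[36,-10.8,0,0,0,0],[30,-10.8,0,0,0,0],[0,0,0,0,0,0]]'
python3 jog.py '[[0,0,0,0,0,0],[0,0,0,0,0,0]]'
python3 - <<'E'
from h import *
go(549,23,102,1.521)
E
```

```text
t: 28.43
ee_pos: [629.6, -332.1, 30.8]
orientation: [-1.94, -2.471, 0.0]
ft_force: [-0.4, -0.1, -0.1]
width: 50.2
grasp_force: 0.0
t: 28.85
ee_pos: [630.2, -332.1, 31.0]
orientation: [1.939, 2.471, 0.0]
ft_force: [-0.2, 0.3, 2.8]
width: 25.3
grasp_force: 30.0
t: 29.27
ee_pos: [631.7, -332.9, 154.4]
orientation: [2.277, 2.156, 0.003]
ft_force: [0.3, -0.0, -1.7]
width: 25.1
grasp_force: 30.0
t: 29.68
ee_pos: [584.1, -148.0, 150.4]
orientation: [-2.277, -2.165, 0.0]
ft_force: [1.0, -0.4, -1.6]
width: 25.0
grasp_force: 30.0
t: 30.1
ee_pos: [546.4, -5.0, 150.2]
orientation: [-2.27, -2.168, 0.002]
ft_force: [0.1, 0.1, -1.6]
width: 25.2
grasp_force: 30.0
t: 30.27
ee_pos: [549.1, -9.6, 150.7]
orientation: [2.275, 2.166, 0.0]
ft_force: [-0.1, -0.6, -1.2]
width: 25.2
grasp_force: 30.0
pos [549.1  -9.6 150.7] psi 1.522 tilt 0.001 | rz 0.001 then dx 32.5 dy -1.7 dz 48.7 n 2.0
```

Contact is expected at about z 99.

```bash
python3 jog.py '[[16,-1,0,0,0,0],[16.5,-1,4,0,0,0],[0,0,20,0,0,0],[0,0,15,0,0,0],[0,0,8,0,0,0]]'
python3 jog.py '[[0,0,0,0,0,0],[0,0,0,0,0,0]]'
python3 jog.py '[[0,0,2,0,0,0],[0,0,0,0,0,0]]'
python3 jog.py '[[0,0,1,0,0,0],[0,0,0,0,0,0]]'
python3 jog.py '[[0,0,1,0,0,0],[0,0,0,0,0,0]]'
```

```text
t: 30.68
ee_pos: [548.2, 21.9, 102.0]
orientation: [-2.277, -2.163, 0.002]
ft_force: [-0.3, 0.1, -1.5]
width: 25.3
grasp_force: 30.0
t: 30.85
ee_pos: [548.6, 22.2, 103.3]
orientation: [-2.277, -2.163, 0.001]
ft_force: [0.6, 1.2, -2.2]
width: 25.1
grasp_force: 30.0
t: 31.02
ee_pos: [549.0, 22.6, 102.0]
orientation: [2.276, 2.164, 0.001]
ft_force: [0.5, -0.4, -1.7]
width: 24.8
grasp_force: 30.0
t: 31.18
ee_pos: [548.7, 23.0, 100.9]
orientation: [2.276, 2.165, 0.001]
ft_force: [1.0, 0.2, -1.5]
width: 24.9
grasp_force: 30.0
t: 31.35
ee_pos: [548.4, 23.1, 99.6]
orientation: [2.276, 2.165, 0.0]
ft_force: [-0.2, -0.1, -1.1]
width: 25.2
grasp_force: 30.0
```

```bash
python3 jog.py '[[0,0,0.2,0,0,0],[15,0.4,0,0,0,0],[15,0.4,0,0,0,0],[12,0.4,0,0,0,0],[9,0,0,0,0,0]]'
python3 jog.py '[[6,0,0,0,0,0],[3,0,0,0,0,0],[0,0,0,0,0,0],[0,0,0,0,0,0]]'
python3 - <<'E'
from h import *
d=get("wrist"); cv2.imwrite("pics/w11.png",d["img"][:,:,::-1]); go(550.8,83,98,1.521)
E
python3 jog.py '[[0,0,0.8,0,0,0],[0,0,0,0,0,0]]'
python3 jog.py '[[0,0,0,0,0,0],[0,0,0,0,0,0],[0,0,-25,0,0,0],[0,0,-30,0,0,0]]' 50
python3 jog.py '[[-38,0,-15,0,0,0],[-38,0,-14,0,0,0],[-38,0,-14,0,0,0],[-38,0,-14,0,0,0],[-38,0,-14,0,0,0]]'
python3 jog.py '[[-38,0,-14,0,0,0],[-38,0,-14,0,0,0],[-38,0,0,0,0,0],[-38,0,0,0,0,0],[-38,0,0,0,0,0]]'
python3 jog.py '[[-38,0,0,0,0,0],[-38,0,0,0,0,0],[0,0,0,0,0,0],[0,0,0,0,0,0]]'
python3 - <<'E'
from h import *
flanges(get("wrist")); print("top"); flanges(get("top"),120);  go(523.3,-229.4,29,1.956)
E
```

```text
t: 31.77
ee_pos: [552.4, 75.0, 99.4]
orientation: [2.276, 2.166, 0.001]
ft_force: [0.6, 0.3, -0.6]
width: 25.0
grasp_force: 30.0
t: 32.1
ee_pos: [552.6, 82.9, 99.3]
orientation: [2.276, 2.166, 0.0]
ft_force: [0.1, 0.2, 0.9]
width: 25.2
grasp_force: 30.0
pos [552.6  82.7  99.3] psi 1.521 tilt 0.000 | rz -0.000 then dx 0.2 dy -1.8 dz 1.3 n 1.0
t: 32.32
ee_pos: [552.9, 82.5, 98.9]
orientation: [2.277, 2.164, 0.001]
ft_force: [-0.7, 0.8, 4.4]
width: 24.9
grasp_force: 30.0
t: 32.65
ee_pos: [550.6, 82.4, 151.8]
orientation: [-2.274, -2.162, 0.007]
ft_force: [0.6, 0.8, -0.2]
width: 48.0
grasp_force: 0.0
t: 33.07
ee_pos: [542.5, -108.6, 225.1]
orientation: [-2.276, -2.165, 0.0]
ft_force: [1.0, 0.2, -0.2]
width: 50.0
grasp_force: 0.0
t: 33.48
ee_pos: [533.0, -298.7, 252.7]
orientation: [2.276, 2.164, 0.0]
ft_force: [1.3, -0.2, 0.3]
width: 50.0
grasp_force: 0.0
t: 33.82
ee_pos: [528.9, -374.3, 251.7]
orientation: [-2.279, -2.161, 0.0]
ft_force: [0.3, 1.4, -0.2]
width: 50.0
grasp_force: 0.0
foot [ 625.5 -239. ] neck None size [48.7 48.4] ang 1.47 px [354.  64.] 0
foot [ 522.8 -229.3] neck None size [48.7 48.5] ang 0.40 px [268.  59.] 0
top
foot [327.  352.1] neck [333.8 334.5] size [55.1 52.8] ang 0.05 px [161. 291.] 15
foot [ 523.9 -228.6] neck [ 523.7 -229.6] size [49.  48.5] ang 0.37 px [390. 218.] 9
foot [ 627.1 -238.1] neck [ 626.8 -237.9] size [47.5 50. ] ang 1.56 px [393. 179.] 12
pos [ 529.4 -371.9  251.9] psi 1.520 tilt 0.001 | rz -0.436 then dx 134.3 dy 47.9 dz 222.9 n 7.0
```

```bash
python3 jog.py '[[0,0,25,0,0,-0.11],[0,0,25,0,0,-0.11],[0,0,25,0,0,-0.11],[0,0,25,0,0,-0.106],[33.5,12,15,0,0,0]]' 50
python3 jog.py '[[33.5,12,20,0,0,0],[33.5,12,20,0,0,0],[33.8,12,20,0,0,0],[0,0,5,0,0,0],[0,0,0,0,0,0]]'
python3 - <<'E'
from h import *
go(523.3,-229.4,29,1.956)
E
```

```text
t: 34.33
ee_pos: [528.4, -338.6, 135.5]
orientation: [1.747, 2.61, -0.001]
ft_force: [0.8, 0.5, 0.6]
width: 50.1
grasp_force: 0.0
t: 34.75
ee_pos: [522.5, -226.5, 71.1]
orientation: [-1.746, -2.607, 0.001]
ft_force: [0.4, -0.3, -0.3]
width: 49.6
grasp_force: 0.0
pos [ 522.5 -226.5   71.1] psi 1.962 tilt 0.004 | rz 0.006 then dx -3.0 dy -0.4 dz 42.1 n 2.0
```

```bash
python3 jog.py '[[-1.5,0,20,0,0,0],[0,0,15,0,0,0],[0,0,6,0,0,0],[0,0,0,0,0,0],[0,0,0,0,0,0]]'
python3 jog.py '[[0,0,0,0,0,0],[0,0,0,0,0,0],[0,0,0,0,0,0],[0,0,0,0,0,0],[0,0,0,0,0,0]]' 15
python3 jog.py '[[0,0,-40,0,0,0],[0,0,-40,0,0,0.11],[0,0,-40,0,0,0.11],[0,0,0,0,0,0.11],[0,0,0,0,0,0.106]]'
python3 jog.py '[[34,2,0,0,0,0],[34,2,0,0,0,0],[34,2,0,0,0,0],[34,2,0,0,0,0],[34,2,0,0,0,0]]'
python3 jog.py '[[34,2,0,0,0,0],[24,1,0,0,0,0],[0,0,0,0,0,0],[0,0,0,0,0,0],[0,0,0,0,0,0]]'
python3 - <<'E'
from h import *
go(549,23,102,1.521)
E
```

```text
t: 35.17
ee_pos: [524.8, -232.0, 32.1]
orientation: [1.754, 2.605, 0.0]
ft_force: [-0.4, -0.1, 0.3]
width: 49.8
grasp_force: 0.0
t: 35.58
ee_pos: [524.6, -231.6, 32.0]
orientation: [1.754, 2.606, 0.0]
ft_force: [-0.8, -0.6, 4.3]
width: 25.2
grasp_force: 30.0
t: 36.0
ee_pos: [525.9, -232.1, 154.5]
orientation: [2.278, 2.155, 0.003]
ft_force: [0.4, -0.1, -1.8]
width: 25.4
grasp_force: 30.0
t: 36.42
ee_pos: [542.5, -60.6, 151.5]
orientation: [-2.277, -2.165, 0.0]
ft_force: [0.6, -0.2, -0.2]
width: 25.0
grasp_force: 30.0
t: 36.83
ee_pos: [548.4, -4.6, 151.4]
orientation: [-2.276, -2.166, 0.001]
ft_force: [0.6, -0.3, -1.4]
width: 24.9
grasp_force: 30.0
pos [548.4  -4.6 151.4] psi 1.521 tilt 0.000 | rz 0.000 then dx 27.6 dy -0.8 dz 49.4 n 2.0
```

Contact is expected at about z 100. I lower to about 100.5 and push.

```bash
python3 jog.py '[[14,0,0,0,0,0],[13.5,-0.5,5,0,0,0],[0,0,20,0,0,0],[0,0,15,0,0,0],[0,0,8,0,0,0]]'
python3 jog.py '[[0,0,0,0,0,0],[0,0,0,0,0,0]]'
python3 jog.py '[[0,0,2,0,0,0],[0,0,0,0,0,0]]'
python3 jog.py '[[0,0,0.8,0,0,0],[0,0,0,0,0,0]]'
```

```text
t: 37.25
ee_pos: [548.5, 22.8, 101.7]
orientation: [-2.276, -2.163, 0.003]
ft_force: [0.3, -0.6, -1.0]
width: 25.3
grasp_force: 30.0
t: 37.42
ee_pos: [549.3, 22.8, 103.1]
orientation: [-2.277, -2.164, 0.001]
ft_force: [0.3, -0.9, -1.8]
width: 24.8
grasp_force: 30.0
t: 37.58
ee_pos: [550.0, 23.0, 102.0]
orientation: [2.276, 2.164, 0.001]
ft_force: [0.7, 0.6, -0.8]
width: 25.0
grasp_force: 30.0
t: 37.75
ee_pos: [549.8, 23.1, 101.1]
orientation: [2.276, 2.165, 0.001]
ft_force: [-0.2, 0.2, -0.3]
width: 24.9
grasp_force: 30.0
```

```bash
python3 jog.py '[[0,0,0.3,0,0,0],[15,-0.2,0,0,0,0],[15,-0.2,0,0,0,0],[12,0,0,0,0,0],[9,0,0,0,0,0]]'
python3 jog.py '[[6,0,0,0,0,0],[3,0,0,0,0,0],[0,0,0,0,0,0],[0,0,0,0,0,0]]'
python3 - <<'E'
from h import *
d=get("wrist"); cv2.imwrite("pics/w12.png",d["img"][:,:,::-1]); go(550.8,83,99,1.521)
E
python3 jog.py '[[0,0,0.8,0,0,0],[0,0,0,0,0,0]]'
python3 jog.py '[[0,0,0,0,0,0],[0,0,0,0,0,0],[0,0,-25,0,0,0],[0,0,-30,0,0,0]]' 50
python3 jog.py '[[-38,0,-15,0,0,0],[-38,0,-14,0,0,0],[-38,0,-14,0,0,0],[-38,0,-14,0,0,0],[-38,0,-14,0,0,0]]'
python3 jog.py '[[-38,0,-14,0,0,0],[-38,0,-14,0,0,0],[-38,0,0,0,0,0],[-38,0,0,0,0,0],[-38,0,0,0,0,0]]'
python3 jog.py '[[-38,0,0,0,0,0],[-38,0,0,0,0,0],[0,0,0,0,0,0],[0,0,0,0,0,0]]'
python3 - <<'E'
from h import *
flanges(get("wrist")); print("top"); flanges(get("top"),120);  go(626.5,-238.5,29,1.49)
E
```

```text
t: 38.17
ee_pos: [552.0, 75.2, 100.7]
orientation: [2.276, 2.166, 0.001]
ft_force: [0.3, 0.2, 1.1]
width: 24.7
grasp_force: 30.0
t: 38.5
ee_pos: [552.2, 83.1, 100.4]
orientation: [2.276, 2.165, 0.0]
ft_force: [0.7, 0.3, 1.0]
width: 25.3
grasp_force: 30.0
pos [552.2  82.9 100.4] psi 1.521 tilt 0.000 | rz -0.000 then dx 0.0 dy -1.4 dz 1.4 n 1.0
t: 38.72
ee_pos: [552.4, 82.7, 99.8]
orientation: [2.277, 2.164, 0.0]
ft_force: [-0.6, 1.0, 4.0]
width: 25.0
grasp_force: 30.0
t: 39.05
ee_pos: [550.1, 82.7, 152.8]
orientation: [-2.274, -2.163, 0.007]
ft_force: [0.4, -0.1, 0.4]
width: 48.1
grasp_force: 0.0
t: 39.47
ee_pos: [542.0, -108.4, 226.2]
orientation: [-2.276, -2.165, 0.0]
ft_force: [0.8, -0.1, 0.2]
width: 49.9
grasp_force: 0.0
t: 39.88
ee_pos: [532.5, -298.4, 253.8]
orientation: [2.276, 2.165, 0.0]
ft_force: [0.6, 1.0, 0.1]
width: 50.0
grasp_force: 0.0
t: 40.22
ee_pos: [528.5, -374.1, 252.8]
orientation: [-2.279, -2.161, 0.0]
ft_force: [0.9, 0.7, -0.3]
width: 49.7
grasp_force: 0.0
foot [ 625.8 -238.9] neck None size [48.2 48.2] ang 1.50 px [355.  65.] 0
top
foot [327.  352.1] neck [333.3 334.5] size [55.1 52.8] ang 0.05 px [161. 291.] 16
foot [ 627.1 -238.1] neck [ 626.8 -237.9] size [47.5 50. ] ang 1.56 px [393. 179.] 12
pos [ 528.9 -371.7  253. ] psi 1.520 tilt 0.001 | rz 0.030 then dx 140.6 dy 86.5 dz 224.0 n 7.0
```

```bash
python3 jog.py '[[28,17.3,20,0,0,0.03],[28,17.3,20,0,0,0],[28,17.3,20,0,0,0],[28,17.3,20,0,0,0],[28,17.3,20,0,0,0]]' 50
python3 jog.py '[[0,0,35,0,0,0],[0,0,30,0,0,0],[0,0,15,0,0,0],[0,0,0,0,0,0],[0,0,0,0,0,0]]'
python3 - <<'E'
from h import *
go(626.5,-238.5,29,1.49)
E
```

```text
t: 40.73
ee_pos: [626.5, -235.9, 152.9]
orientation: [-2.307, -2.133, -0.0]
ft_force: [0.3, -0.7, 0.7]
width: 50.3
grasp_force: 0.0
t: 41.15
ee_pos: [625.7, -238.4, 73.6]
orientation: [-2.307, -2.131, 0.001]
ft_force: [0.2, 0.2, -0.5]
width: 50.0
grasp_force: 0.0
pos [ 625.7 -238.4   73.6] psi 1.491 tilt 0.001 | rz 0.001 then dx -0.1 dy 0.8 dz 44.6 n 2.0
```

```bash
python3 jog.py '[[0,0.5,22,0,0,0],[0,0,15,0,0,0],[0,0,7,0,0,0],[0,0,0,0,0,0],[0,0,0,0,0,0]]'
python3 jog.py '[[0,0,0,0,0,0],[0,0,0,0,0,0],[0,0,0,0,0,0],[0,0,0,0,0,0],[0,0,0,0,0,0]]' 15
python3 jog.py '[[0,0,-40,0,0,0],[0,0,-40,0,0,-0.03],[0,0,-40,0,0,0],[0,0,0,0,0,0]]'
python3 jog.py '[[34,-12.9,0,0,0,0],[34,-12.9,0,0,0,0],[34,-12.9,0,0,0,0],[34,-12.9,0,0,0,0],[34,-12.9,0,0,0,0]]'
python3 jog.py '[[34,-12.9,0,0,0,0],[28,-12.9,0,0,0,0],[0,0,0,0,0,0],[0,0,0,0,0,0],[0,0,0,0,0,0]]'
python3 - <<'E'
from h import *
go(549,23,102,1.521)
E
```

```text
t: 41.57
ee_pos: [626.5, -239.4, 30.1]
orientation: [2.309, 2.13, 0.0]
ft_force: [0.1, -0.3, 0.1]
width: 50.1
grasp_force: 0.0
t: 41.98
ee_pos: [626.8, -239.3, 30.1]
orientation: [2.308, 2.13, 0.0]
ft_force: [-0.2, -0.3, 3.0]
width: 25.0
grasp_force: 30.0
t: 42.32
ee_pos: [630.8, -240.8, 157.9]
orientation: [2.268, 2.157, 0.008]
ft_force: [1.8, -0.9, 0.0]
width: 25.1
grasp_force: 30.0
t: 42.73
ee_pos: [569.4, -64.8, 149.2]
orientation: [-2.277, -2.164, 0.0]
ft_force: [0.9, 0.0, -1.3]
width: 25.0
grasp_force: 30.0
t: 43.15
ee_pos: [548.2, -3.1, 149.5]
orientation: [2.275, 2.166, 0.0]
ft_force: [0.1, -0.5, -0.9]
width: 25.1
grasp_force: 30.0
pos [548.2  -3.1 149.5] psi 1.521 tilt 0.000 | rz 0.000 then dx 26.1 dy -0.5 dz 47.5 n 2.0
```

```bash
python3 jog.py '[[13,0,0,0,0,0],[13,0,4,0,0,0],[0,0,20,0,0,0],[0,0,15,0,0,0],[0,0,8,0,0,0]]'
python3 jog.py '[[0,0,0,0,0,0],[0,0,0,0,0,0]]'
python3 jog.py '[[0,0,2,0,0,0],[0,0,0,0,0,0]]'
python3 jog.py '[[0,0,0.8,0,0,0],[0,0,0,0,0,0]]'
python3 - <<'E'
from h import *
go(551.3,83,99,1.521)
E
```

```text
t: 43.57
ee_pos: [548.6, 23.4, 100.8]
orientation: [-2.276, -2.164, 0.002]
ft_force: [0.0, 0.9, -0.7]
width: 24.8
grasp_force: 30.0
t: 43.73
ee_pos: [549.2, 23.1, 102.2]
orientation: [-2.276, -2.164, 0.001]
ft_force: [0.6, -0.1, -0.3]
width: 25.2
grasp_force: 30.0
t: 43.9
ee_pos: [549.7, 23.0, 101.0]
orientation: [2.276, 2.164, 0.001]
ft_force: [0.4, -0.6, -1.1]
width: 25.3
grasp_force: 30.0
t: 44.07
ee_pos: [549.5, 23.0, 100.2]
orientation: [2.276, 2.165, 0.001]
ft_force: [0.2, -0.2, -0.6]
width: 25.7
grasp_force: 30.0
pos [549.5  23.  100.2] psi 1.521 tilt 0.001 | rz -0.000 then dx 60.0 dy -1.2 dz 1.2 n 2.0
```

```bash
python3 jog.py '[[0,0,0.8,0,0,0],[15,-0.2,0,0,0,0],[15,-0.2,0,0,0,0],[12,0,0,0,0,0],[9,0,0,0,0,0]]'
python3 jog.py '[[6,0,0,0,0,0],[3,0,0,0,0,0],[0,0,0,0,0,0],[0,0,0,0,0,0]]'
python3 jog.py '[[0,0,0.8,0,0,0],[0,0,0,0,0,0]]'
python3 jog.py '[[0,0,0,0,0,0],[0,0,0,0,0,0],[0,0,-25,0,0,0],[0,0,-20,0,0,0]]' 50
python3 jog.py '[[-25,0,0,0,0,0],[-25,0,0,0,0,0],[0,0,0,0,0,0],[0,0,0,0,0,0],[0,0,0,0,0,0]]' 0
python3 jog.py '[[0,0,0,0,0,0],[0,0,0,0,0,0]]'
python3 - <<'E'
from h import *
d=get("wrist"); cv2.imwrite("pics/w13.png",d["img"][:,:,::-1]); go(549,38,88,1.521); print(tool()[2]["width"])
E
```

```text
t: 44.48
ee_pos: [551.4, 75.0, 99.1]
orientation: [2.276, 2.166, 0.0]
ft_force: [-0.4, 0.7, -1.1]
width: 25.1
grasp_force: 30.0
t: 44.82
ee_pos: [551.7, 82.9, 98.9]
orientation: [2.276, 2.166, -0.0]
ft_force: [0.4, -0.8, -0.9]
width: 25.6
grasp_force: 30.0
t: 44.98
ee_pos: [551.9, 82.6, 98.2]
orientation: [2.277, 2.164, 0.0]
ft_force: [0.7, 1.0, 0.1]
width: 25.1
grasp_force: 30.0
t: 45.32
ee_pos: [551.1, 82.7, 143.1]
orientation: [-2.276, -2.164, 0.003]
ft_force: [0.2, -0.7, -0.0]
width: 47.8
grasp_force: 0.0
t: 45.73
ee_pos: [549.3, 33.2, 143.1]
orientation: [-2.277, -2.164, -0.0]
ft_force: [1.1, 0.1, 0.1]
width: 20.3
grasp_force: 0.0
t: 45.9
ee_pos: [549.3, 33.8, 143.0]
orientation: [-2.275, -2.166, 0.0]
ft_force: [-0.6, -0.3, 0.4]
width: 6.9
grasp_force: 0.0
pos [549.2  33.7 143. ] psi 1.522 tilt 0.000 | rz 0.001 then dx 4.2 dy -0.5 dz 55.0 n 2.0
2.525203302892657
```

View pics/w13.png

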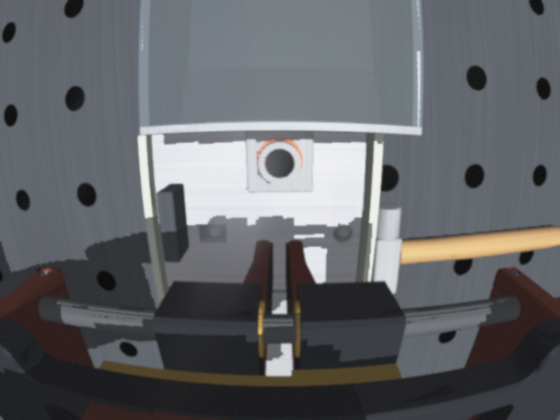

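The last flange is alone on the plate at (280,163), right at the flap; the fingers are closed behind it. I lower and push.

```bash
python3 jog.py '[[0,0,25,0,0,0],[0,0,20,0,0,0],[0,0,9,0,0,0],[0,0,0,0,0,0],[0,0,0,0,0,0]]'
python3 jog.py '[[10,0,0,0,0,0],[10,0,0,0,0,0],[10,0,0,0,0,0],[10,0,0,0,0,0],[8,0,0,0,0,0]]'
python3 jog.py '[[4,0,0,0,0,0],[0,0,0,0,0,0],[0,0,0,0,0,0]]'
python3 jog.py '[[3,0,0,0,0,0],[0,0,0,0,0,0],[0,0,0,0,0,0]]'
```

```text
t: 46.37
ee_pos: [549.1, 33.3, 89.0]
orientation: [-2.275, -2.165, 0.001]
ft_force: [0.1, -0.1, 0.6]
width: 0.1
grasp_force: 0.0
t: 46.78
ee_pos: [552.0, 82.6, 89.7]
orientation: [2.275, 2.166, 0.001]
ft_force: [-0.6, 1.3, 0.7]
width: 0.8
grasp_force: 0.0
t: 47.03
ee_pos: [551.8, 85.4, 89.2]
orientation: [2.275, 2.166, 0.0]
ft_force: [0.2, -0.3, 0.3]
width: 0.3
grasp_force: 0.0
t: 47.28
ee_pos: [552.0, 87.8, 89.1]
orientation: [-2.277, -2.165, 0.0]
ft_force: [0.4, -0.4, 0.7]
width: 0.5
grasp_force: 0.0
```

```bash
python3 jog.py '[[2,0,0,0,0,0],[0,0,0,0,0,0],[0,0,0,0,0,0]]'
python3 jog.py '[[1.5,0,0,0,0,0],[0,0,0,0,0,0],[0,0,0,0,0,0]]'
python3 jog.py '[[1.5,0,0,0,0,0],[0,0,0,0,0,0],[0,0,0,0,0,0]]'
python3 - <<'E'
from h import *
d=get("wrist"); cv2.imwrite("pics/w14.png",d["img"][:,:,::-1])
s=get("scene"); np.save("s14.npy",s["img"])
# last flange and flap zone
print(d["img"][200:260:6,279].tolist())
E
```

```text
t: 47.53
ee_pos: [552.1, 89.9, 89.2]
orientation: [-2.276, -2.165, 0.0]
ft_force: [0.3, 0.4, 0.2]
width: 0.3
grasp_force: 0.0
t: 47.78
ee_pos: [552.2, 91.5, 89.2]
orientation: [2.276, 2.165, 0.0]
ft_force: [-0.2, 0.2, 1.0]
width: 0.8
grasp_force: 0.0
t: 48.03
ee_pos: [552.2, 91.8, 89.2]
orientation: [2.275, 2.165, -0.002]
ft_force: [0.2, -8.2, 1.8]
width: 0.3
grasp_force: 4.0
[[122, 132, 138], [123, 132, 138], [122, 132, 138], [123, 133, 138], [123, 130, 138], [142, 149, 157], [135, 141, 150], [135, 142, 152], [135, 142, 152], [133, 141, 150]]
```

The fingers touched the wall (8 N) at the expected place. I back off, rise and check with a composite picture.

```bash
python3 jog.py '[[-8,0,0,0,0,0],[-12,0,-10,0,0,0],[0,0,-35,0,0,0],[-15,0,-35,0,0,0],[-35,0,-35,0,0,0]]'
python3 jog.py '[[-38,0,-20,0,0,0],[-38,0,0,0,0,0],[0,0,0,0,0,0],[0,0,0,0,0,0],[0,0,0,0,0,0]]'
python3 - <<'E'
from h import *
d=get("wrist"); t=get("top"); s=get("scene"); im=np.zeros((600,800,3),np.uint8)
im[:300,:400]=d["img"][0:300,80:480]
im[:300,400:800]=cv2.resize(t["img"][145:265,100:260+0],(400,300))
im[300:600,:400]=cv2.resize(s["img"][135:255,190:350],(400,300),interpolation=cv2.INTER_CUBIC)
im[300:,400:]=cv2.imread("pics/w14.png")[0:300,80:480,::-1]
cv2.imwrite("pics/final.png",im[:,:,::-1]); go(0,0,0,1.5)
E
```

```text
t: 48.55
ee_pos: [549.3, 29.1, 201.1]
orientation: [2.274, 2.168, 0.002]
ft_force: [1.5, 0.0, 0.2]
width: 0.6
grasp_force: 0.0
t: 48.97
ee_pos: [544.9, -46.4, 218.2]
orientation: [-2.277, -2.163, -0.0]
ft_force: [0.7, 0.1, -0.5]
width: 0.3
grasp_force: 0.0
pos [545.  -45.1 217.6] psi 1.522 tilt 0.001 | rz 0.022 then dx 6.5 dy -546.9 dz 217.6 n 15.0
```

View pics/final.png

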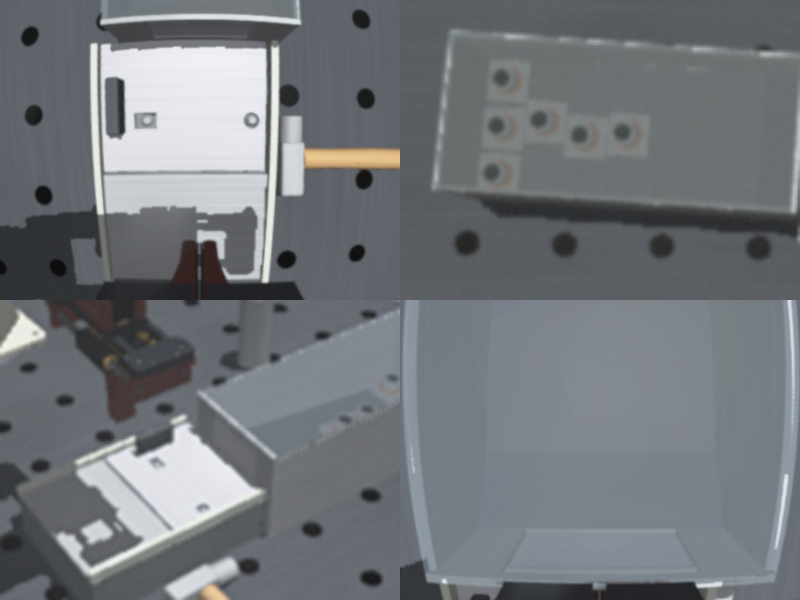

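All six flanges are at the far end of the box: the top-view quadrant shows three in a column near (505,125) and three more at (545,118), (587,132) and (630,130). The flap is shut, and the empty plate still sits on its pins at (147,120) and (252,120).

```bash
python3 -c "
from workcell import ctrl
print(ctrl.close_job())"
```

```text
the job is handed in; nothing more can be done
None
```

I handed the job in at about 49 s. In the last pictures the plate was down on both pins, all six flanges were in the box, the flap was shut, and I hadn't moved the hammer, tape measure or stub.

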